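# Reload the cuvette feed track of a lab analyser

## Robot

A 6-joint arm with a two-finger parallel gripper is mounted at the origin on the work surface. World frame = base frame: x ahead of the robot, y to its left, z up, the work surface at z = 0. Lengths are in m, angles in degrees, forces in N, time in s.
With the tool pointing down it reaches from about 0.4 to 0.825 m from the base axis. Payload 7 kg.
Tool frame: the origin (TCP) lies on the mounting face of the last link; the fingertips stand 178 mm ahead of it and the grasp point (between the pads) lies 159 mm ahead of it (ctrl.tip_extent is the distance from the TCP to the fingertips, in m); z points along the fingers, y is the direction in which the jaws open and shut (so a half turn about z gives the same grasp; the last joint's range is limited). The gripper opens to 88 mm and grips with 3 to 60 N. Pads are 19 mm wide; open, the fingers measure 130 mm over their backs; the gripper's body (78 mm by 193 mm) begins 47 mm behind the grasp point.
Start: joints at [88.069, 20.546, 0.682, 0, -70.136, -16.507], TCP at [0.213, 0.64, 0.405] pointing down, gripper open.
Joint ranges: [-176.03, 176.03], [-82.01, 121.73], [-58.28, 71.71], [-173.87, 95.51], [-174.79, -0.11], [-173.66, 173.66]. Speed limits (degrees/s): [136.94, 136.94, 172.46, 180, 180, 180].

## Interface

Orientations are given as [roll, pitch, yaw] about the fixed x, y, z axes, in that order (R = Rz(yaw) Ry(pitch) Rx(roll)).
In Python, from plant import ctrl gives the robot as it stands. The module is installed in compiled form; this text tells all that it offers.
- The arm moves only by the tool carry_out, never from a script. Its argument "moves" is text: rows parted by semicolons, each of 7 numbers parted by spaces: the finger opening in m, from 0 to 0.0876, then the shift along the tool's x, y, z in m, then the turn, a rotation vector about the tool's x, y, z in rad. A call has 1 to 20 rows; each row is the pose to reach, as a shift and turn from the pose commanded when the call began, along the tool's axes at that moment; what a row does not reach only later rows make up. A row lasts 1/10 s, in which the tool goes at most 50 mm and 8.59 degrees, less where a joint would pass 70% of its speed; a pose out of reach is approached as far as the arm can. A call with a gripper value outside its range is refused whole. The fingers move at their own pace and stop on an object; the grip force is fixed at half the most. Time passes only in rows, so rows that repeat a pose let the fingers close. It gives the time, the measured TCP pose, the force and the opening at its end, in the units of the state.
- ctrl.get_obs(): the state, without advancing time (a new reading comes with each control period).
- ctrl.snapshot(name): name is "scene" or "top" or "wrist"; returns a dict with "image" (400x640x3 uint8, red, green, blue), "K" (3x3 intrinsics, pixels), "R" (3x3) and "t" (3): a world point X has camera coordinates R X + t. Camera axes: x right, y down, z forward; pixel columns grow to the right and rows downward; lengths in m; the calibration is good to about 2 mm. A picture is of the moment at which its call begins. There is no depth.
- ctrl.close_job(): hands the job in, once; it reports no verdict.
Trained networks look in a picture, given as the dict that the camera call returned (one of the last four; its "shot" number tells which), for a name from the list of things; names that differ only in an ending like _2 or _b are one class to them, and where a whole thing is asked for, a point or a joint stands for the part that bears it (a point fixed in the world has none). Each returns a list of dicts, best first, with "confidence" (0 to 1); they miss things now and then, are a little off and sometimes report something else, mostly with a low value. They report only what shows in the picture. A call takes as long as a camera call. They do not tell look-alikes from the thing itself.
- ctrl.recognise(picture, label): "extent" ([left, top, right, bottom] in pixels, round what is visible of it).
- ctrl.trace(picture, label): "region" (400x640 bool, what is visible of it) and "extent" ([left, top, right, bottom] in pixels, round what is visible of it).
- ctrl.mark_of(picture, label): "at" ([row, column] in pixels: a listed point, or the origin of a listed thing).
The state is a dict: "clock": time; "joint_pos": joint angles; "qvel": joint speeds; "tau": joint torques, N m; "tool_pos": TCP position; "orientation": TCP orientation; "force": force on the tool from outside, world axes, zero at the start; "moment": the same for the moment, N m; "opening": finger opening in m.
Only numpy, scipy, OpenCV 4.12 (cv2) and the standard library are available. Lean on these libraries where they do the work, as an engineer would, in place of code of your own. Each camera call takes 0.05 s, during which the arm holds its last target.

## Task

Reload the analyser's cuvette track: draw the sprung follower back by its red knob until it meets its stop, lay the lever into the catch so that it stays parked by itself, and stand the two white cuvette strips upright in the track between the gate and the follower. Then lift the lever out of the catch and ease the follower forward by hand, without letting it snap, so that it presses the strips together against the gate with its lever upright. Be gentle with stop, catch and strips, and leave the orange control strip and everything else on the bench alone.

Things in the scene. Friction and masses are not known exactly. Their poses are not given: they have to be found in the camera images.
- loader: Cream benchtop analyser, fixed: a 240 mm tall tower and, on its own +y side, a 60 mm high deck with the cuvette feed track. Origin at bench level under the track's mid-width. Own x points across the track away from the robot, y along the track away from the tower, z up. Strips feed to -y. The deck beside the track is at most 69 mm high; a dark hood 105 mm high stands behind the gate.
- gate (a point): Point on the track floor (60 mm above the bench), mid-width, at the face of the steel gate (38 mm high) where the row of strips ends. Axes as the loader's: +y leads from the gate along the track to the follower. The tower begins 70 mm behind the gate.
- track_mouth (a point): Middle of the open top of the track, level with its rims (86 to 87 mm above the bench), 55 mm from the gate; axes as the loader's. Between the two aluminium rails the track is 45 mm wide (own x), 190 mm long; the rails flare outward above 80 mm, to x = +-31 mm at the rims. A guide rod 10 mm thick (axis 78 mm above the bench) runs along it at x = -45 mm, the robot's side.
- follower (a joint): Travel of the sprung follower along the track, m: 0 = home, its face 4 mm from the gate; grows as it is drawn back along loader +y. A spring pulls it to the gate, 5.6 N at home, 7 N parked; let go, it snaps shut. Closed on both strips it reads 0.020. Where it parks depends on where the steel catch has been clamped: it meets the stop somewhere from 0.068 to 0.129, to be found by feel.
- lever (a joint): Angle of the follower's park lever, rad: 0 = upright, up to 0.40 = swung towards the robot (loader -x) about the guide rod; stays where put. At the stop it can swing over behind the tooth of the steel catch (reach over 0.3), where the follower, let forward 3.5 mm, hooks and stays. Before the stop the tooth blocks it. To unpark, draw back to the stop and swing it upright.
- knob (a point): Centre of the red ball knob, 22 mm across, atop the park lever: 68 mm above the guide rod's axis, 146 mm above the bench when upright, 30 mm behind the plate's face (loader +y). Swung by a, it lies 68 sin(a) mm nearer the robot and 68 (1 - cos(a)) mm lower. Stem 8 mm thick. All else within 60 mm of it is lower than 112 mm above the bench.
- plate (a point): Foot of the follower's pusher plate, mid-width of its front face, at track floor level (plate 36 mm wide, its top 36 mm above the floor).
- strip_a: White cuvette strip to load: a rigid block of four square wells, 42 mm long (own x) by 12 mm thick (own y) by 40 mm tall (z), 18 g, origin at the centre of its underside. Stands upright in a pocket of the blue tray, its lowest 10 mm sunk in the pocket. In the track it stands with its length across the track (either way round), its top about 13 mm above the flared rims.
- strip_b: The second white cuvette strip, the same. The two may go in the track in either order.
- control_strip: Orange control strip of the same size in another pocket of the tray; to be left there.
- tray: Blue supply tray, fixed to the bench, 78 x 150 x 16 mm, origin at the centre of its underside; four pockets across it (45 x 15 mm, 10 mm deep, 36 mm apart along own y), three filled.
- reagent: Brown reagent bottle, 42 mm across, 85 mm tall, bystander.
- specimen_jar: Clear jar with red cap, 56 mm across, 65 mm tall, bystander.
- timer: White bench timer 60 x 70 x 22 mm, bystander.
Mind the look-alikes: they are no part of the job. What is shaped like the strip_a but green or pink is not meant.

How it is judged (in metres and radians):
On the way, in this order (a step that is already met when the one before it is completed fails the run):
1. the follower is parked in the catch by its lever, let go (value of joint follower above 0.055 m and value of joint lever above 0.22 rad and contact force between the fingers and lever below 0.3 N and contact force between the fingers and follower below 0.3 N), for 0.3 s.
2. both white strips stand seated in the track between gate and follower while it is still parked (value of joint follower above 0.055 m and value of joint lever above 0.22 rad and x of strip_a in the frame of gate between -0.004 and 0.004 m and y of strip_a in the frame of gate between 0.003 and 0.08 m and z of strip_a in the frame of gate between -0.003 and 0.004 m and angle between each of strip_a, strip_b's own z axis and vertical below 0.1 rad and angle between the x axis of each of strip_a, strip_b and the x axis of loader, either way round below 0.12 rad and x of strip_b in the frame of gate between -0.004 and 0.004 m and y of strip_b in the frame of gate between 0.003 and 0.08 m and z of strip_b in the frame of gate between -0.003 and 0.004 m), for 0.2 s.
At the end, for the whole second after the job is handed in: Both white strips upright (0.1 rad) and square across the track, on its floor (4 mm), centred (4 mm), within 24 mm of the gate, at rest; follower pressing on them (over 2 N, travel 16 to 23.5 mm), lever upright (under 0.08 rad); control strip within 10 mm of its place (x of strip_a in the frame of gate between -0.004 and 0.004 m and y of strip_a in the frame of gate between 0.003 and 0.024 m and z of strip_a in the frame of gate between -0.003 and 0.004 m and angle between each of strip_a, strip_b's own z axis and vertical below 0.1 rad and angle between the x axis of each of strip_a, strip_b and the x axis of loader, either way round below 0.12 rad and x of strip_b in the frame of gate between -0.004 and 0.004 m and y of strip_b in the frame of gate between 0.003 and 0.024 m and z of strip_b in the frame of gate between -0.003 and 0.004 m and value of joint follower between 0.016 and 0.0235 m and value of joint lever below 0.08 rad and (contact force between follower and strip_a above 2 N or contact force between follower and strip_b above 2 N) and linear speed of each of strip_a, strip_b below 0.01 m/s and distance of control_strip from where it was at the start of the episode below 0.01 m); the robot touches nothing.
It fails at once if the follower's lever is forced against the stop or catch with more than 20 N (contact force between follower and loader above 20 N).
It fails at once if the follower snaps forward faster than 0.35 m/s (velocity of joint follower below -0.35 m/s).
It fails at once if a strip is pressed against the analyser or by the follower with more than 30 N (contact force between any of strip_a, strip_b and loader above 30 N or contact force between any of strip_a, strip_b and follower above 30 N).
It fails at once if the orange control strip is moved more than 10 mm or tipped (distance of control_strip from where it was at the start of the episode above 0.01 m or angle between control_strip's own z axis and vertical above 0.25 rad).
It fails at once if another thing on the bench is moved more than 20 mm (distance of any of reagent, specimen_jar, timer from where it was at the start of the episode above 0.02 m).
It also fails if it takes over 72 s, if anything falls off the work surface, if the arm or the gripper's body presses on something with over 40 N, if the wrist force passes 120 N, or if a joint passes its speed limit or range.

## Working session

There is one attempt and no reset: what is moved stays moved. The work goes in short steps, Python scripts to look and compute and a tool call to move; the robot and the scene stay as the last step left them, time stands still between calls to the robot, and variables do not carry over. Pictures are saved under pics/ and viewed, and the job is handed in when it is done.

Besides the shell and the picture viewer there is one more tool, called after ">>>" in YAML: its name, and indented under it one key for each argument. carry_out: Moves the arm, as the interface text tells. Its arguments: {"type":"object","properties":{"moves":{"type":"string"}},"required":["moves"]}

```bash
mkdir -p pics; ls
cat > h.py <<'E'
import numpy as np,cv2
from plant import ctrl
from scipy.spatial.transform import Rotation as Ro
def save(p,name,crop=None,s=1):
    im=p["image"][:,:,::-1]
    if crop: l,t,r,b=crop; im=im[t:b,l:r]
    im=cv2.resize(im,None,fx=s,fy=s,interpolation=cv2.INTER_CUBIC); cv2.imwrite("pics/"+name+".png",im)
def ray(p,rc):
    K,R,t=map(np.array,(p["K"],p["R"],p["t"]))
    c=-R.T@t; d=R.T@np.linalg.solve(K,[rc[1],rc[0],1.]); return c,d
def atz(p,rc,z):
    c,d=ray(p,rc); return c+d*(z-c[2])/d[2]
def proj(p,X):
    q=p["K"]@(np.array(p["R"])@np.array(X)+p["t"]); return q[1]/q[2],q[0]/q[2]
def tri(l):
    A=np.zeros((3,3));b=np.zeros(3)
    for p,rc in l:
        c,d=ray(p,rc); d=d/np.linalg.norm(d); M=np.eye(3)-np.outer(d,d); A+=M;b+=M@c
    return np.linalg.solve(A,b)
def pose():
    o=ctrl.get_obs(); return np.array(o["tool_pos"]),Ro.from_euler('xyz',o["orientation"],degrees=True),o
E
python3 - <<'E'
from h import *
np.set_printoptions(precision=4,suppress=True)
print(ctrl.get_obs())
S={n:ctrl.snapshot(n) for n in("scene","top","wrist")}
for n,p in S.items():
    save(p,n+"0"); c,d=ray(p,(200,320)); print(n,c,d,p["K"][0])
    for l in ["gate","track_mouth","knob","plate","strip_a","control_strip","tray","loader"]:
        print(n,l,[(np.round(m["at"]),round(m["confidence"],2)) for m in ctrl.mark_of(p,l)[:5]])
E
```

```text
pics
{'clock': 0.0, 'joint_pos': array([ 88.0701,  20.5916,   0.6351,  -0.0227, -70.1365, -16.5067]), 'qvel': array([-0.0281,  0.04  ,  0.0057, -0.0338, -0.0294, -0.0296]), 'tau': array([ -0.0009, -58.2715,  29.3051,   6.9972,   0.0069,  -0.0002]), 'tool_pos': array([0.2134, 0.6402, 0.4037]), 'orientation': array([179.9048,  -0.006 , -18.4443]), 'force': array([0.5337, 0.4988, 0.3948]), 'moment': array([ 0.0188,  0.0325, -0.0245]), 'opening': 0.08763002767683506}
scene [0.8557 0.6698 0.7976] [-0.3231 -0.6097 -0.724 ] [445.853    0.     320.4455]
scene gate [(array([164., 275.]), 0.88)]
scene track_mouth [(array([168., 281.]), 0.62)]
scene knob [(array([135., 289.]), 0.48)]
scene plate [(array([160., 268.]), 0.94), (array([294., 347.]), 0.53)]
scene strip_a [(array([275., 331.]), 0.83), (array([324., 304.]), 0.82), (array([267., 392.]), 0.73), (array([290., 341.]), 0.63), (array([163., 272.]), 0.2)]
scene control_strip [(array([302., 350.]), 0.73)]
scene tray [(array([295., 346.]), 0.78)]
scene loader [(array([201., 289.]), 0.9)]
top [0.2568 0.1345 1.3808] [ 0.2388 -0.0026 -0.9712] [510.5344   0.     321.3479]
top gate [(array([198., 415.]), 0.89)]
top track_mouth [(array([196., 396.]), 0.7), (array([209., 414.]), 0.63)]
top knob [(array([210., 412.]), 0.68), (array([290., 250.]), 0.43)]
top plate [(array([197., 415.]), 0.69)]
top strip_a [(array([208., 292.]), 0.61), (array([171., 265.]), 0.59), (array([207., 280.]), 0.55), (array([252., 278.]), 0.44)]
top control_strip [(array([196., 395.]), 0.51), (array([205., 264.]), 0.43)]
top tray [(array([208., 273.]), 0.71), (array([206., 266.]), 0.57)]
top loader [(array([210., 378.]), 0.65)]
wrist [0.2781 0.6189 0.3851] [-0.2385  0.0803 -0.9678] [290.3297   0.     320.6037]
wrist gate []
wrist track_mouth []
wrist knob []
wrist plate []
wrist strip_a []
wrist control_strip []
wrist tray []
wrist loader []
```

View pics/scene0.png

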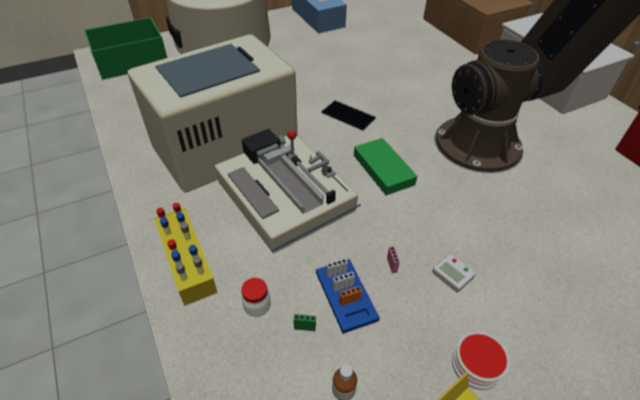

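View pics/top0.png

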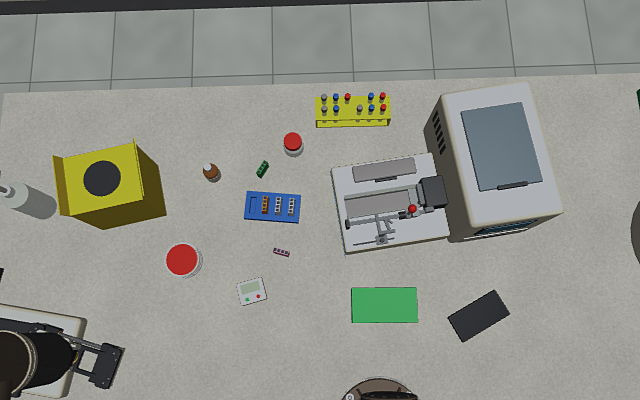

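View pics/wrist0.png

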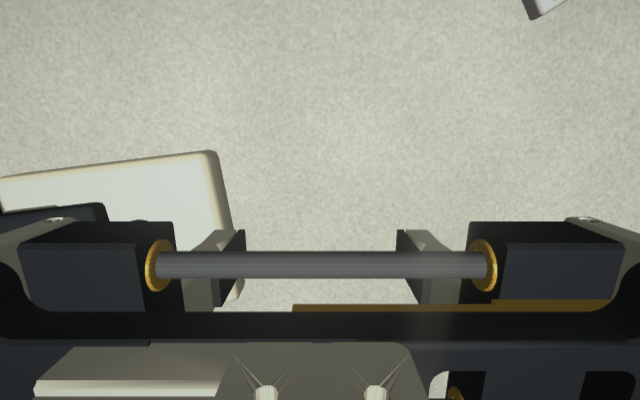

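Scene: the loader sits at about (285,190) in the scene view and (390,205) in the top view. The red knob is at (291,135) and (412,209). The blue tray holds two white strips, at top (278,205) and (291,207), and the orange one at (265,205). The green (262,169) and pink (282,252) look-alikes lie loose and are not meant.

Run:
```python
from h import *
np.set_printoptions(precision=4,suppress=True)
S={n:ctrl.snapshot(n) for n in("scene","top")}
box={"scene":(280,125,305,145),"top":(402,198,422,220)}
kk=[]
for n,p in S.items():
    l,t,r,b=box[n]; im=p["image"][t:b,l:r].astype(int)
    m=(im[...,0]>120)&(im[...,1]<80)&(im[...,2]<80); ys,xs=np.nonzero(m); rc=(ys.mean()+t,xs.mean()+l); print(n,rc,m.sum()); kk.append((p,rc))
    print(n,atz(p,rc,.146))
print("knob",tri(kk))
save(S["top"],"topc",(225,130,465,260),3); save(S["scene"],"scenec",(210,110,410,350),2.5)
for lab,z in (("gate",.06),("plate",.06),("track_mouth",.0865),("strip_a",.006),("tray",0),("control_strip",.006),("loader",0)):
  for n,p in S.items():
    print(lab,n,[(np.round(m["at"]),round(m["confidence"],2),atz(p,m["at"],z)) for m in ctrl.mark_of(p,lab) if m["confidence"]>.4])
```

```text
scene (np.float64(133.0), np.float64(291.0)) 31
scene [ 0.527  -0.1024  0.146 ]
top (np.float64(207.93333333333334), np.float64(412.44444444444446)) 45
top [ 0.5324 -0.0972  0.146 ]
knob [ 0.5305 -0.0957  0.1521]
gate scene [(array([161., 273.]), 0.79, array([ 0.5717, -0.1214,  0.06  ]))]
gate top [(array([198., 414.]), 0.57, array([ 0.5799, -0.1199,  0.06  ]))]
plate scene [(array([163., 271.]), 0.61, array([ 0.5778, -0.1194,  0.06  ]))]
plate top [(array([198., 416.]), 0.54, array([ 0.5779, -0.1248,  0.06  ])), (array([207., 273.]), 0.54, array([0.5659, 0.2572, 0.06  ]))]
track_mouth scene [(array([171., 282.]), 0.66, array([ 0.5762, -0.0525,  0.0865]))]
track_mouth top [(array([198., 397.]), 0.7, array([ 0.575 , -0.0693,  0.0865])), (array([207., 264.]), 0.57, array([0.5602, 0.2761, 0.0865]))]
strip_a scene [(array([274., 334.]), 0.85, array([0.575 , 0.2102, 0.006 ])), (array([266., 389.]), 0.8, array([0.4581, 0.2442, 0.006 ])), (array([328., 306.]), 0.59, array([0.6815, 0.2944, 0.006 ])), (array([289., 343.]), 0.55, array([0.5751, 0.2505, 0.006 ]))]
strip_a top [(array([210., 292.]), 0.61, array([0.57  , 0.2096, 0.006 ])), (array([207., 266.]), 0.59, array([0.5797, 0.2805, 0.006 ])), (array([207., 280.]), 0.53, array([0.5785, 0.2426, 0.006 ])), (array([255., 277.]), 0.44, array([0.4456, 0.2511, 0.006 ]))]
tray scene [(array([296., 345.]), 0.94, array([0.5779, 0.2645, 0.    ])), (array([274., 331.]), 0.63, array([0.5779, 0.2034, 0.    ]))]
tray top [(array([206., 270.]), 0.68, array([0.5845, 0.2692, 0.    ]))]
control_strip scene [(array([302., 351.]), 0.64, array([0.5764, 0.2839, 0.006 ]))]
control_strip top [(array([205., 267.]), 0.52, array([0.5868, 0.2779, 0.006 ]))]
loader scene [(array([203., 291.]), 0.61, array([ 0.5687, -0.0244,  0.    ]))]
loader top [(array([211., 376.]), 0.76, array([ 0.5598, -0.0218,  0.    ]))]
```

View pics/topc.png

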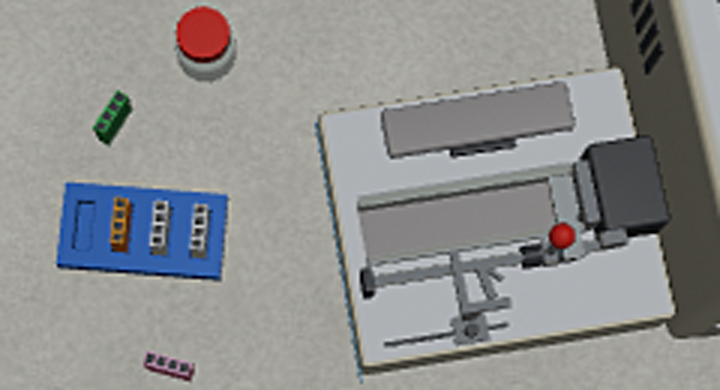

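View pics/scenec.png

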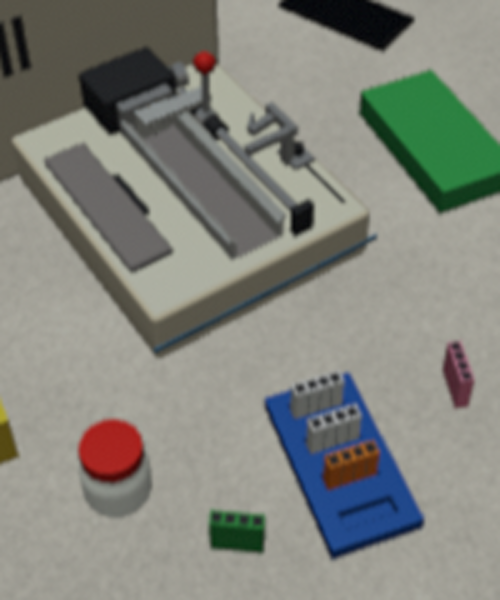

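```bash
cat >> h.py <<'E'
np.set_printoptions(precision=4,suppress=True)
def go(pos,R):
    "shift and turn in tool axes from the measured pose"
    p,R0,o=pose()
    if not isinstance(R,Ro): R=Ro.from_euler('xyz',R,degrees=True)
    s=R0.inv().apply(np.array(pos)-p); r=(R0.inv()*R).as_rotvec()
    print("shift",s,"turn",r,"rows>=",max(np.linalg.norm(s)/.05,np.degrees(np.linalg.norm(r))/8.59))
E
python3 - <<'E'
from h import *
go([.50,.25,.34],[180,0,8.5])
E
```

```text
shift [0.3952 0.2797 0.0647] turn [ 0.      0.     -0.4701] rows>= 9.769592276495688
```

>>> carry_out:
  moves: "0.0876 0.395 0.280 0.065 0 0 -0.470;0.0876 0.395 0.280 0.065 0 0 -0.470;0.0876 0.395 0.280 0.065 0 0 -0.470;0.0876 0.395 0.280 0.065 0 0 -0.470;0.0876 0.395 0.280 0.065 0 0 -0.470;0.0876 0.395 0.280 0.065 0 0 -0.470;0.0876 0.395 0.280 0.065 0 0 -0.470;0.0876 0.395 0.280 0.065 0 0 -0.470;0.0876 0.395 0.280 0.065 0 0 -0.470;0.0876 0.395 0.280 0.065 0 0 -0.470;0.0876 0.395 0.280 0.065 0 0 -0.470;0.0876 0.395 0.280 0.065 0 0 -0.470;0.0876 0.395 0.280 0.065 0 0 -0.470;0.0876 0.395 0.280 0.065 0 0 -0.470"

```text
clock: 3.55
tool_pos: [0.4992, 0.2507, 0.34]
orientation: [-180.0, -0.0, 8.6]
force: [-0.5, -0.1, 0.0]
opening: 0.0875
```

Run:
```python
from h import *
print(ctrl.get_obs()["joint_pos"])
p=ctrl.snapshot("wrist"); save(p,"w1"); np.save("w1.npy",p,allow_pickle=True)
for l in ("strip_a","control_strip","tray"):
    print(l,[(m["at"],round(m["confidence"],2),atz(p,m["at"],.006)) for m in ctrl.mark_of(p,l)[:6]])
    print(l,[(m["extent"],round(m["confidence"],2)) for m in ctrl.recognise(p,l)[:6]])
go([.50,-.02,.37],[180,0,8.5])
```

```text
[ 46.7454  12.6324 -19.4054  -0.0007 -57.9299  51.8309]
strip_a [([115.5, 336.0], 0.91, array([0.5781, 0.247 , 0.006 ])), ([231.3, 320.2], 0.89, array([0.4488, 0.2439, 0.006 ])), ([129.5, 367.3], 0.88, array([0.5691, 0.2121, 0.006 ]))]
strip_a [([324.8, 91.4, 349.8, 144.1], 0.91), ([285.6, 0.0, 314.1, 16.5], 0.75), ([302.9, 222.4, 342.3, 250.2], 0.68), ([354.8, 104.1, 388.2, 151.8], 0.63)]
control_strip [([113.6, 300.1], 0.86, array([0.5743, 0.2843, 0.006 ]))]
control_strip [([287.8, 85.8, 310.3, 132.8], 0.77)]
tray [([112.7, 317.2], 0.59, array([0.5779, 0.2668, 0.006 ]))]
tray [([239.4, 49.2, 401.0, 167.6], 0.82)]
shift [-0.0395  0.2672 -0.0303] turn [-0.0001 -0.0001  0.0005] rows>= 5.4363921656572165
```

View pics/w1.png

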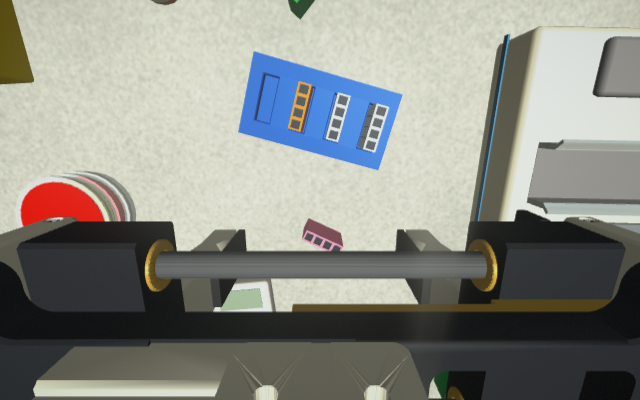

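The wrist view shows the tray with white strips at (337,118) and (374,127), orange at (300,107) and the empty pocket at (267,97). The pink look-alike is at (322,235), outside the tray. Next I look at the loader.

>>> carry_out:
  moves: "0.0876 -0.065 0.272 -0.03 0 0 0;0.0876 -0.065 0.272 -0.03 0 0 0;0.0876 -0.065 0.272 -0.03 0 0 0;0.0876 -0.065 0.272 -0.03 0 0 0;0.0876 -0.065 0.272 -0.03 0 0 0;0.0876 -0.065 0.272 -0.03 0 0 0;0.0876 -0.065 0.272 -0.03 0 0 0;0.0876 -0.065 0.272 -0.03 0 0 0;0.0876 -0.065 0.272 -0.03 0 0 0"

```text
clock: 4.8
tool_pos: [0.4757, -0.0283, 0.3696]
orientation: [-180.0, -0.0, 8.5]
force: [-0.3, -0.1, -0.1]
opening: 0.0873
```

Run:
```python
from h import *
p=ctrl.snapshot("wrist"); save(p,"w2"); np.save("w2.npy",p,allow_pickle=True)
for l,z in (("gate",.06),("knob",.146),("plate",.06),("track_mouth",.0865)):
    print(l,[(m["at"],round(m["confidence"],2),atz(p,m["at"],z)) for m in ctrl.mark_of(p,l)[:3]])
q=np.load("w1.npy",allow_pickle=True).item()
for rc in ((52,255),(95,402),(170,378),(133,239)): print("tray",atz(q,rc,.016))
save(q,"w1c",(230,45,410,175),4)
```

```text
gate [([105.1, 435.3], 0.77, array([ 0.5771, -0.1232,  0.06  ]))]
knob [([163.1, 425.8], 0.9, array([ 0.5282, -0.0952,  0.146 ]))]
plate []
track_mouth [([101.5, 384.0], 0.57, array([ 0.5703, -0.0691,  0.0865]))]
tray [0.6237 0.3338 0.016 ]
tray [0.6069 0.186  0.016 ]
tray [0.5299 0.1945 0.016 ]
tray [0.5457 0.3429 0.016 ]
```

View pics/w2.png

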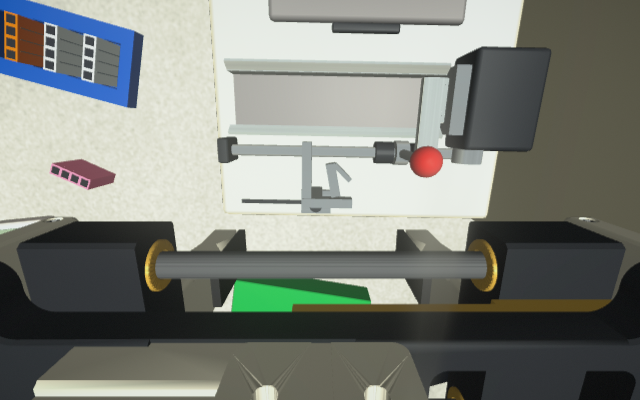

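View pics/w1c.png

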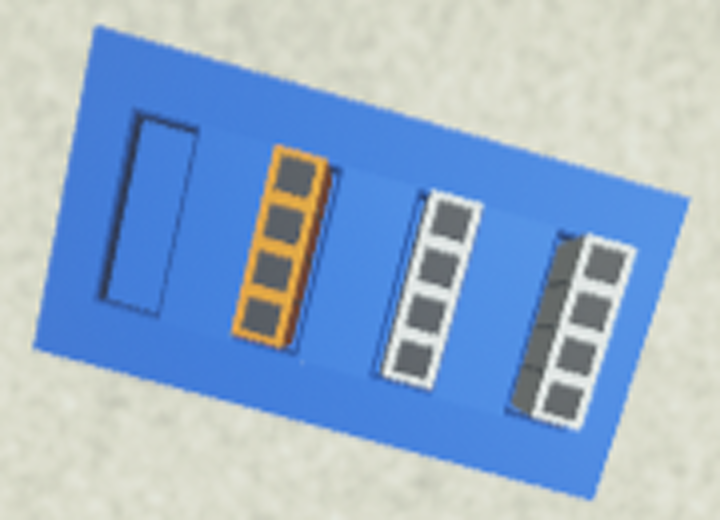

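Wrist view: red knob at (427,161), gate at about (435,105), hood at (505,100), and the catch on its bracket near (335,175). The rails run almost horizontally in the image, so the loader yaw is close to the tool's 8.5°.

Run:
```python
from h import *
p=np.load("w2.npy",allow_pickle=True).item()
save(p,"w2c",(210,40,530,220),2.5)
im=p["image"].astype(int); m=(im[...,0]>120)&(im[...,1]<80)&(im[...,2]<80); m[:,:400]=0; m[:,460:]=0; m[200:]=0
ys,xs=np.nonzero(m); rc=(ys.mean(),xs.mean()); K=atz(p,rc,.146); print("knob",rc,K,ys.min(),ys.max(),xs.min(),xs.max())
for a,b,z in (((60.5,230),(66,450),.087),((128,232),(131,410),.087),((144,238),(146,372),.083),((13,600),(47,598),.0)):
    A,B=atz(p,a,z),atz(p,b,z); d=A-B; print(A,B,"yaw",np.degrees(np.arctan2(-d[0],d[1])))
```

```text
knob (np.float64(159.24739583333334), np.float64(421.5182291666667)) [ 0.5303 -0.0915  0.146 ] 147 176 412 436
[0.5828 0.0647 0.087 ] [ 0.6062 -0.1178  0.087 ] yaw 7.300145456883661
[0.5284 0.059  0.087 ] [ 0.5494 -0.0967  0.087 ] yaw 7.689671247727982
[0.5149 0.0538 0.083 ] [ 0.5314 -0.0668  0.083 ] yaw 7.78849123615964
[ 0.7016 -0.2953  0.    ] [ 0.6699 -0.306   0.    ] yaw -71.29790665955133
```

View pics/w2c.png

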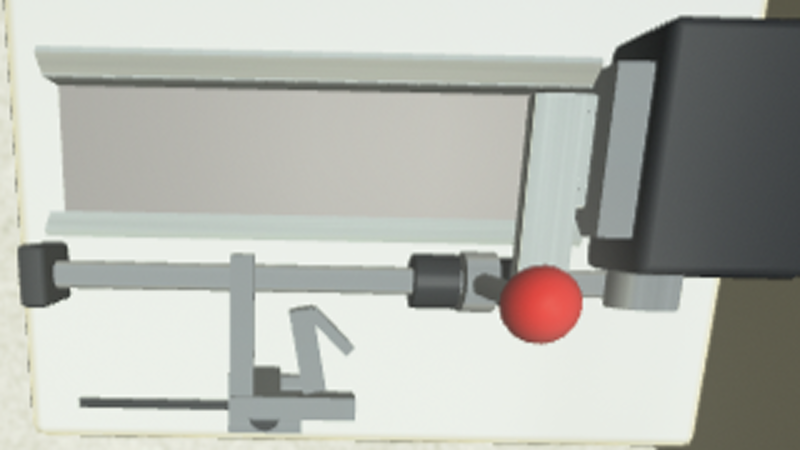

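Run:
```python
from h import *
R=Ro.from_euler('xyz',[180,0,7.7],degrees=True)*Ro.from_rotvec([-.17,0,0])
K=np.array([.5285,-.095,.146]); z=R.apply([0,0,1]); print(z)
go(K-.159*z-.07*z,R)
go(K-.159*z,R)
```

```text
[ 0.0227 -0.1677 -0.9856]
shift [ 0.0428  0.0353 -0.0022] turn [-0.1699 -0.0009  0.0151] rows>= 1.1379569943572823
shift [0.0427 0.0471 0.0667] turn [-0.1699 -0.0009  0.0151] rows>= 1.8439302569120748
```

>>> carry_out:
  moves: "0.06 0.043 0.035 -0.002 -0.17 0 0.015;0.06 0.043 0.035 -0.002 -0.17 0 0.015;0.06 0.043 0.035 -0.002 -0.17 0 0.015;0.06 0.043 0.0385 0.018 -0.17 0 0.015;0.06 0.043 0.042 0.038 -0.17 0 0.015;0.06 0.043 0.0445 0.052 -0.17 0 0.015;0.06 0.043 0.047 0.064 -0.17 0 0.015;0.06 0.043 0.047 0.064 -0.17 0 0.015;0.06 0.043 0.047 0.064 -0.17 0 0.015"

```text
clock: 5.95
tool_pos: [0.5248, -0.0687, 0.306]
orientation: [170.3, -0.1, 7.6]
force: [0.2, -0.0, 0.8]
opening: 0.0598
```

Run:
```python
from h import *
print(ctrl.get_obs()["orientation"])
p=ctrl.snapshot("scene"); save(p,"s3",(220,90,340,180),6)
q=ctrl.snapshot("top"); save(q,"t3",(370,170,450,240),8)
P,R,o=pose(); g=P+R.apply([0,0,.159]); print(g,proj(p,g),proj(q,g))
```

```text
[170.291   -0.0728   7.6475]
[ 0.5291 -0.0952  0.1498] (np.float64(133.65935456755784), np.float64(291.3854369982273)) (np.float64(208.90526821672404), np.float64(411.98560128084387))
```

View pics/s3.png

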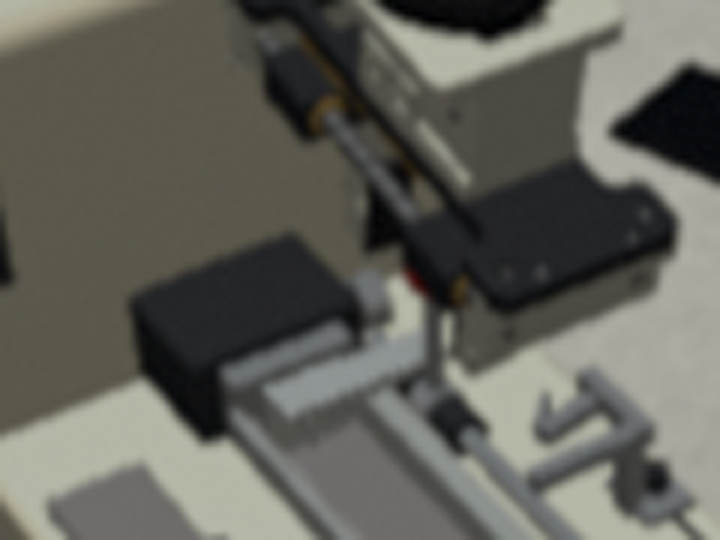

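View pics/t3.png

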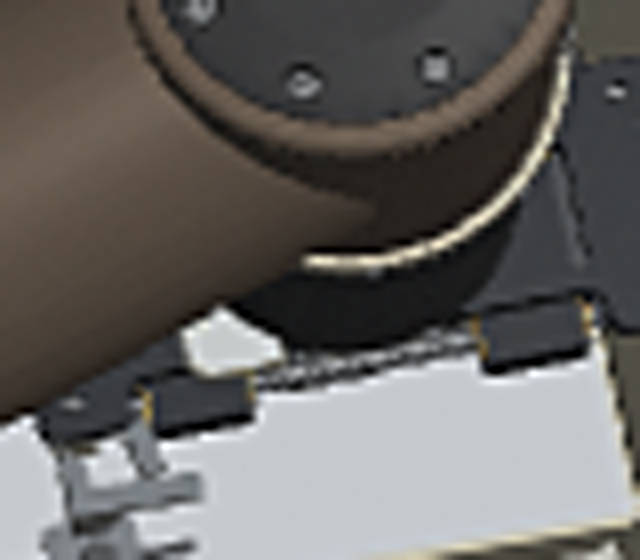

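The grasp point projects to (133.7, 291.4), against the red ball's earlier (133, 291), so it is aligned. I close on the ball.

>>> carry_out:
  moves: "0.03 0 0 0 0 0 0;0.015 0 0 0 0 0 0;0.010 0 0 0 0 0 0;0.010 0 0 0 0 0 0;0.010 0 0 0 0 0 0;0.010 0 0 0 0 0 0;0.010 0 0 0 0 0 0"

```text
clock: 6.75
tool_pos: [0.525, -0.0684, 0.3056]
orientation: [170.3, -0.1, 7.6]
force: [-1.9, 6.5, 0.7]
opening: 0.0201
```

>>> carry_out:
  moves: "0.01 0 -0.0020 -0.0003 0 0 0;0.01 0 -0.0049 -0.0008 0 0 0;0.01 0 -0.0099 -0.0017 0 0 0;0.01 0 -0.0148 -0.0025 0 0 0;0.01 0 -0.0197 -0.0034 0 0 0;0.01 0 -0.0246 -0.0042 0 0 0;0.01 0 -0.0296 -0.0051 0 0 0;0.01 0 -0.0345 -0.0059 0 0 0;0.01 0 -0.0394 -0.0068 0 0 0;0.01 0 -0.0444 -0.0076 0 0 0;0.01 0 -0.0493 -0.0085 0 0 0;0.01 0 -0.0542 -0.0093 0 0 0;0.01 0 -0.0591 -0.0101 0 0 0;0.01 0 -0.0591 -0.0101 0 0 0"

```text
clock: 8.15
tool_pos: [0.5167, -0.01, 0.3055]
orientation: [170.2, 0.0, 7.6]
force: [0.4, -6.6, -0.9]
opening: 0.0197
```

Run:
```python
from h import *
p=ctrl.snapshot("scene"); save(p,"s4",(220,90,340,180),6)
P,R,o=pose(); g=P+R.apply([0,0,.159]); print(g,o["force"],o["opening"])
```

```text
[ 0.5203 -0.037   0.1488] [ 1.0466 -5.995   0.1718] 0.020074034620400624
```

View pics/s4.png

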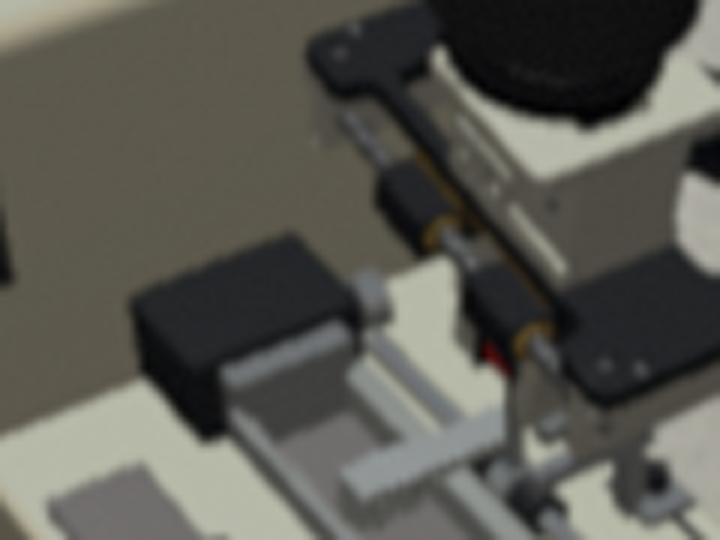

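>>> carry_out:
  moves: "0.01 0 -0.0015 -0.0003 0 0 0;0.01 0 -0.003 -0.0005 0 0 0;0.01 0 -0.0045 -0.0008 0 0 0;0.01 0 -0.006 -0.001 0 0 0;0.01 0 -0.007 -0.0012 0 0 0"

```text
clock: 8.7
tool_pos: [0.5158, -0.0033, 0.3055]
orientation: [170.2, 0.0, 7.6]
force: [1.3, -6.6, -0.4]
opening: 0.0201
```

>>> carry_out:
  moves: "0.01 0 -0.001 -0.0002 0 0 0;0.01 0 -0.002 -0.0003 0 0 0;0.01 0 -0.003 -0.0005 0 0 0"

```text
clock: 9.0
tool_pos: [0.5154, -0.0003, 0.3055]
orientation: [170.2, 0.0, 7.6]
force: [1.7, -7.4, -0.6]
opening: 0.02
```

>>> carry_out:
  moves: "0.01 0 -0.001 -0.0002 0 0 0;0.01 0 -0.002 -0.0003 0 0 0"

```text
clock: 9.2
tool_pos: [0.5152, 0.0017, 0.3055]
orientation: [170.2, 0.0, 7.6]
force: [1.5, -6.4, 0.4]
opening: 0.0201
```

>>> carry_out:
  moves: "0.01 0 -0.001 -0.0002 0 0 0;0.01 0 -0.002 -0.0003 0 0 0"

```text
clock: 9.4
tool_pos: [0.5149, 0.0037, 0.3055]
orientation: [170.2, 0.0, 7.6]
force: [0.3, -6.7, 1.2]
opening: 0.0202
```

>>> carry_out:
  moves: "0.01 0 -0.001 -0.0002 0 0 0;0.01 0 -0.002 -0.0003 0 0 0"

```text
clock: 9.6
tool_pos: [0.5146, 0.0056, 0.3055]
orientation: [170.2, 0.0, 7.6]
force: [-0.4, -6.5, -0.2]
opening: 0.02
```

Run:
```python
from h import *
p=ctrl.snapshot("scene"); save(p,"s5",(250,110,340,180),8)
q=ctrl.snapshot("top"); save(q,"t5",(340,180,440,260),8)
P,R,o=pose(); g=P+R.apply([0,0,.159]); print(g,o["force"],o["opening"])
```

```text
[ 0.5182 -0.0212  0.1488] [ 0.9429 -7.7283  0.641 ] 0.020143417860893877
```

View pics/s5.png

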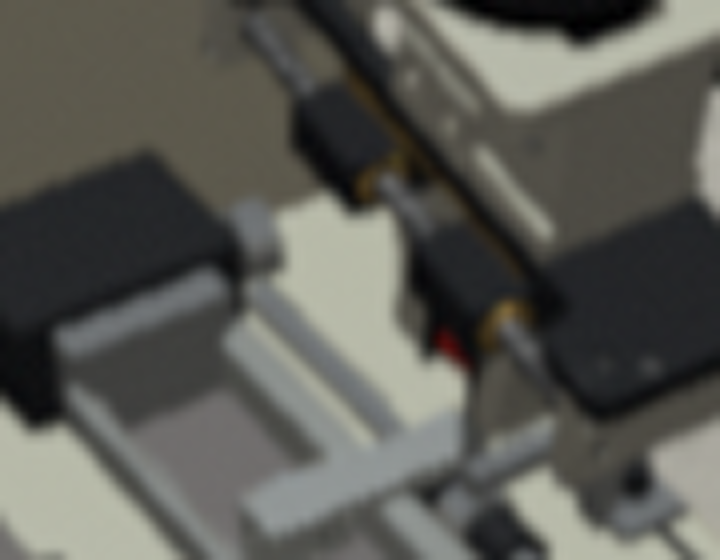

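View pics/t5.png

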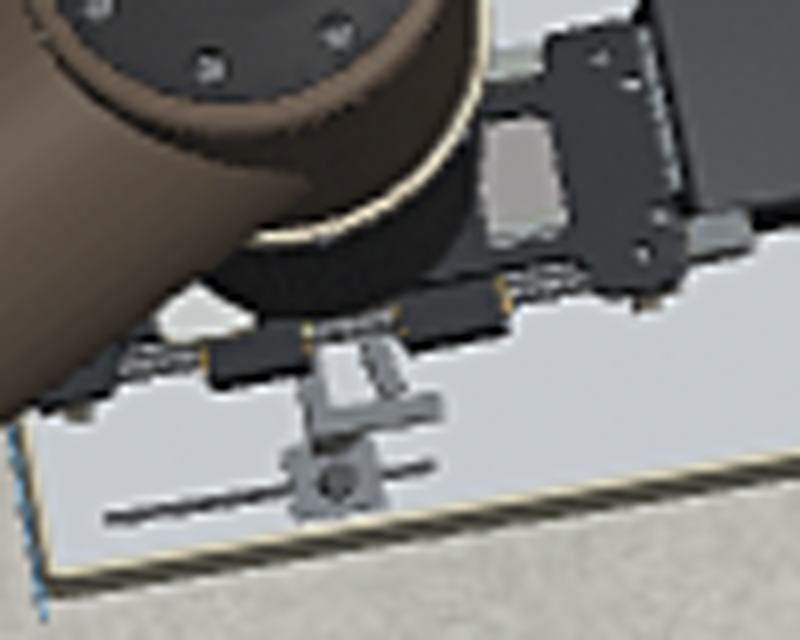

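>>> carry_out:
  moves: "0.01 0 -0.001 -0.0002 0 0 0;0.01 0 -0.002 -0.0003 0 0 0"

```text
clock: 9.9
tool_pos: [0.5144, 0.0076, 0.3055]
orientation: [170.2, 0.0, 7.6]
force: [1.0, -7.7, 0.7]
opening: 0.0204
```

>>> carry_out:
  moves: "0.01 0 -0.001 -0.0002 0 0 0;0.01 0 -0.002 -0.0003 0 0 0"

```text
clock: 10.1
tool_pos: [0.5141, 0.0096, 0.3055]
orientation: [170.2, 0.0, 7.6]
force: [1.7, -9.6, 0.7]
opening: 0.02
```

>>> carry_out:
  moves: "0.01 0 -0.001 -0.0002 0 0 0;0.01 0 -0.002 -0.0003 0 0 0"

```text
clock: 10.3
tool_pos: [0.5137, 0.0106, 0.3054]
orientation: [170.0, 0.1, 7.6]
force: [6.3, -18.7, -1.1]
opening: 0.0203
```

Stop felt: about +11 N above the spring force. I ease off about 0.8 mm and swing the lever in an arc towards the robot.

>>> carry_out:
  moves: "0.01 0 0.0008 0.0001 0 0 0;0.01 -0.0034 0.0008 0.0002 0 0 0;0.01 -0.0068 0.0007 0.0004 0 0 0;0.01 -0.0102 0.0007 0.0009 0 0 0;0.01 -0.0135 0.0006 0.0015 0 0 0"

```text
clock: 10.8
tool_pos: [0.5009, 0.0085, 0.3043]
orientation: [170.1, -0.0, 7.6]
force: [4.9, -13.4, 0.7]
opening: 0.0201
```

>>> carry_out:
  moves: "0.01 -0.0034 -0.0001 0.0007 0 0 0;0.01 -0.0066 -0.0002 0.0016 0 0 0;0.01 -0.0092 -0.0004 0.0025 0 0 0;0.01 -0.0111 -0.0005 0.0031 0 0 0;0.01 -0.0111 -0.0005 0.0031 0 0 0"

```text
clock: 11.3
tool_pos: [0.4896, 0.0069, 0.3013]
orientation: [170.1, -0.0, 7.6]
force: [2.9, -13.1, 2.3]
opening: 0.0199
```

>>> carry_out:
  moves: "0.01 0 0.001 0.0002 0 0 0;0.01 0 0.002 0.0003 0 0 0;0.01 0 0.003 0.0005 0 0 0;0.01 0 0.004 0.0007 0 0 0"

```text
clock: 11.7
tool_pos: [0.4904, 0.0035, 0.3014]
orientation: [170.2, -0.0, 7.6]
force: [-0.3, -6.6, 5.6]
opening: 0.0201
```

>>> carry_out:
  moves: "0.01 0 0.0007 0.0001 0 0 0;0.01 0 0.0007 0.0001 0 0 0"

```text
clock: 11.9
tool_pos: [0.4905, 0.0028, 0.3015]
orientation: [170.2, -0.1, 7.6]
force: [0.5, -6.3, 5.9]
opening: 0.0198
```

>>> carry_out:
  moves: "0.01 0 0.0006 0.0001 0 0 0;0.01 0 0.0012 0.0002 0 0 0;0.01 0 0.0012 0.0002 0 0 0"

```text
clock: 12.2
tool_pos: [0.4907, 0.002, 0.3015]
orientation: [170.2, -0.1, 7.6]
force: [-0.1, -3.2, 6.1]
opening: 0.0203
```

>>> carry_out:
  moves: "0.01 0 0.0008 0.0001 0 0 0;0.01 0 0.0008 0.0001 0 0 0"

```text
clock: 12.4
tool_pos: [0.4908, 0.0016, 0.3016]
orientation: [170.2, -0.1, 7.6]
force: [-2.8, 0.1, 7.3]
opening: 0.0202
```

Run:
```python
from h import *
p=ctrl.snapshot("scene"); save(p,"s6",(250,110,340,180),8)
q=ctrl.snapshot("top"); save(q,"t6",(340,180,440,260),8)
P,R,o=pose(); g=P+R.apply([0,0,.159]); print(g,o["force"],o["opening"])
```

```text
[ 0.4948 -0.025   0.1449] [-4.08    0.0406  7.0196] 0.020210392681281827
```

View pics/s6.png

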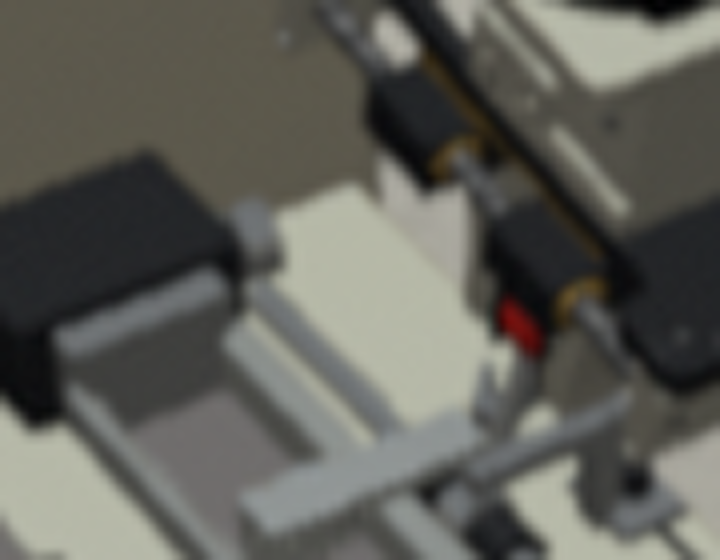

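>>> carry_out:
  moves: "0.024 0 0 0 0 0 0;0.03 0 0 0 0 0 0;0.045 0 0 0 0 0 0;0.06 0 0 0 0 0 0;0.06 0 0 0 0 0 0"

```text
clock: 13.0
tool_pos: [0.4907, 0.0017, 0.3007]
orientation: [170.3, -0.1, 7.6]
force: [0.3, 0.7, -0.6]
opening: 0.0481
```

Run:
```python
from h import *
P,R,o=pose(); print(P,o["orientation"],o["force"],o["joint_pos"])
go(P+R.apply([0,0,-.08]),R)
# tray geometry
q=np.load("w1.npy",allow_pickle=True).item()
c=[atz(q,rc,.016) for rc in ((52,255),(95,402),(170,378),(133,239))]
print("tray c",np.mean(c,0))
f=lambda u,v:(45+v/4,230+u/4)
for n,cs in (("far",((276,146),(330,158),(288,350),(231,337))),("mid",((428,190),(484,203),(433,390),(379,376))),("near",((588,234),(637,246),(580,430),(530,418)))):
    X=np.array([atz(q,f(*k),.046) for k in cs]); e=(X[0]+X[1]-X[2]-X[3])/2; print(n,X.mean(0),"len",np.linalg.norm(e),"w",np.linalg.norm(X[0]-X[1]),"yaw",np.degrees(np.arctan2(e[1],e[0])))
w=np.load("w2.npy",allow_pickle=True).item()
```

```text
[0.4907 0.0017 0.3007] [170.2582  -0.0622   7.6359] [ 0.278   0.6817 -0.6309] [ 26.7662   8.6504 -35.8032  12.19   -49.3549  62.5998]
shift [ 0.    0.   -0.08] turn [0. 0. 0.] rows>= 1.5999999999999996
tray c [0.5765 0.2643 0.016 ]
far [0.5787 0.2819 0.046 ] len 0.0425848681304642 w 0.01218732913318553 yaw -5.6670214978866404
mid [0.5748 0.247  0.046 ] len 0.042281140416423474 w 0.01286777658002157 yaw -6.08433495612018
near [0.5709 0.2107 0.046 ] len 0.04256327513339829 w 0.011480547133013608 yaw -6.613919182724745
```

>>> carry_out:
  moves: "0.0876 0 0 -0.03 0 0 0;0.0876 0 0 -0.06 0 0 0;0.0876 0 0 -0.085 0.05 0 0;0.0876 0 0 -0.085 0.17 0 0;0.0876 0 0 -0.085 0.17 0 0;0.0876 0 0 -0.085 0.17 0 0"

```text
clock: 13.6
tool_pos: [0.4888, 0.0152, 0.3845]
orientation: [179.8, -0.1, 7.5]
force: [-0.1, -0.3, 0.2]
opening: 0.0872
```

Run:
```python
from h import *
p=ctrl.snapshot("wrist"); save(p,"w7"); save(p,"w7c",(210,20,530,220),2.5); np.save("w7.npy",p,allow_pickle=True)
print(pose()[2]["tool_pos"],pose()[2]["orientation"],pose()[2]["force"])
for l,z in (("gate",.06),("knob",.141),("plate",.06),("track_mouth",.0865)):
    print(l,[(m["at"],round(m["confidence"],2),atz(p,m["at"],z)) for m in ctrl.mark_of(p,l)[:3]])
```

```text
[0.4885 0.0153 0.384 ] [179.7994   0.0105   7.584 ] [-0.0631  0.671  -0.0321]
gate [([89.0, 159.3], 0.63, array([0.5691, 0.1862, 0.06  ])), ([122.1, 466.8], 0.59, array([ 0.5789, -0.1234,  0.06  ]))]
knob [([211.6, 368.8], 0.71, array([ 0.4943, -0.0238,  0.141 ]))]
plate []
track_mouth [([124.9, 417.0], 0.94, array([ 0.5683, -0.0653,  0.0865]))]
```

View pics/w7c.png

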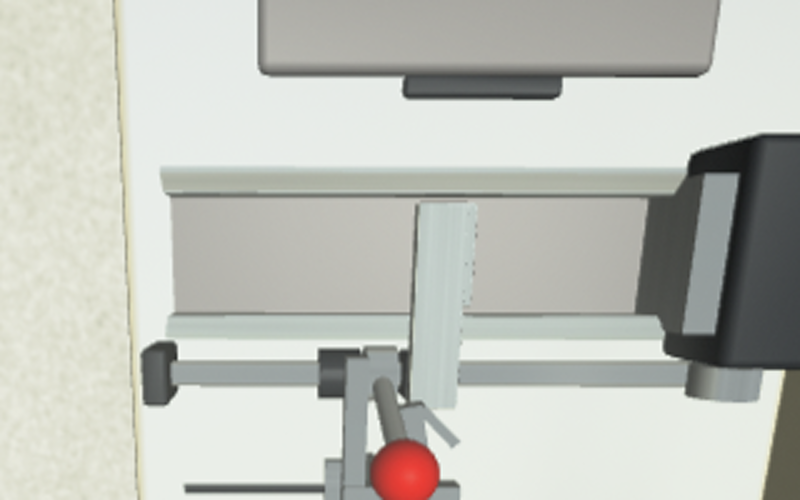

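Run:
```python
from h import *
p=np.load("w7.npy",allow_pickle=True).item()
f=lambda u,v:(20+v/2.5,210+u/2.5)
P=lambda u,v,z:atz(p,f(u,v),z)
for n,a,b,z in (("far outer",(165,167),(680,168),.0865),("far inner",(170,194),(680,195),.080),("near inner",(170,314),(655,315),.080),("near outer",(170,339),(660,339),.0865),("gatefoot",(648,198),(635,313),.06),("gate top",(707,174),(686,333),.098),("plate top",(474,205),(458,406),.096),("rod mid",(180,373),(680,374),.083)):
    A,B=P(*a,z),P(*b,z); d=A-B; print(n,A,B,"ang",np.degrees(np.arctan2(-d[0],d[1])))
G=np.array([.578,-.1225]);
for yaw in (7.6,):
    c,s=np.cos(np.radians(yaw)),np.sin(np.radians(yaw)); M=np.array([[c,s],[-s,c]])
    for n,pt,z in (("fo",(165,167),.0865),("fo",(680,168),.0865),("fi",(170,194),.08),("fi",(680,195),.08),("ni",(170,314),.08),("ni",(655,315),.08),("no",(170,339),.0865),("no",(660,339),.0865),("gf",(648,198),.06),("gf",(635,313),.06),("gt",(707,174),.098),("gt",(686,333),.098),("plt",(470,205),.096),("rod",(250,373),.083),("rod",(600,373),.083),("rod end",(760,381),.078)):
        print(n,M@(P(*pt,z)[:2]-G))
    print("knob parked",M@(np.array([.4948,-.025])-G), "home",M@(np.array([.5291,-.0952])-G))
```

```text
far outer [0.5839 0.068  0.0865] [ 0.6084 -0.1163  0.0865] ang 7.571986349823518
far inner [0.5754 0.0663 0.08  ] [ 0.6004 -0.1222  0.08  ] ang 7.565963080074134
near inner [0.5316 0.0621 0.08  ] [ 0.5563 -0.1246  0.08  ] ang 7.536903675645159
near outer [0.5228 0.0603 0.0865] [ 0.5477 -0.1255  0.0865] ang 7.649126887379705
gatefoot [ 0.6007 -0.1201  0.06  ] [ 0.5559 -0.1266  0.06  ] ang -81.75350389405106
gate top [ 0.6056 -0.1204  0.098 ] [ 0.5515 -0.1282  0.098 ] ang -81.78926316660777
plate top [ 0.585  -0.0427  0.096 ] [ 0.5133 -0.0513  0.096 ] ang -83.19719512419746
rod mid [0.5097 0.0556 0.083 ] [ 0.5354 -0.1388  0.083 ] ang 7.528150459851749
fo [0.031  0.1881]
fo [0.0309 0.0021]
fi [0.0224 0.1875]
fi [ 0.0223 -0.0027]
ni [-0.0216  0.1891]
ni [-0.0218  0.0008]
no [-0.0306  0.1885]
no [-0.0304  0.001 ]
gf [ 0.0228 -0.0006]
gf [-0.0224 -0.0011]
gt [ 0.0276 -0.0015]
gt [-0.0271 -0.0021]
plt [0.0175 0.0796]
rod [-0.0441  0.1581]
rod [-0.044  0.021]
rod end [-0.0479 -0.0458]
knob parked [-0.0696  0.1076] home [-0.0449  0.0335]
```

Parked position confirmed: lever behind the tooth, travel about 74 mm. The loader fit is gate ≈ (0.578, -0.1235), yaw ≈ 7.6°, and the rims come out at ±31 mm as stated. Now strip A, the white strip in the end pocket nearest the loader.

Run:
```python
from h import *
go([.5709,.2107,.29],[180,0,-96.1])
```

```text
shift [ 0.1077 -0.1823  0.0935] turn [ 0.0018 -0.0014  1.811 ] rows>= 12.079230970952791
```

>>> carry_out:
  moves: "0.0876 0.108 -0.182 0.03 0 0 0.9;0.0876 0.108 -0.182 0.03 0 0 0.9;0.0876 0.108 -0.182 0.03 0 0 0.9;0.0876 0.108 -0.182 0.03 0 0 0.9;0.07 0.108 -0.182 0.03 0 0 1.811;0.06 0.108 -0.182 0.03 0 0 1.811;0.06 0.108 -0.182 0.0935 0 0 1.811;0.06 0.108 -0.182 0.0935 0 0 1.811;0.06 0.108 -0.182 0.0935 0 0 1.811;0.06 0.108 -0.182 0.0935 0 0 1.811;0.06 0.108 -0.182 0.0935 0 0 1.811;0.06 0.108 -0.182 0.0935 0 0 1.811;0.06 0.108 -0.182 0.0935 0 0 1.811;0.06 0.108 -0.182 0.0935 0 0 1.811"

```text
clock: 15.25
tool_pos: [0.5716, 0.2107, 0.2909]
orientation: [-179.9, -0.0, -95.9]
force: [-0.9, -0.7, -0.7]
opening: 0.06
```

Run:
```python
from h import *
p=ctrl.snapshot("wrist"); save(p,"w8")
P,R,o=pose(); print(P,o["orientation"],o["opening"])
print(proj(p,[.5709,.2107,.046]),proj(p,P+R.apply([0,0,.178])))
go([.5709,.2107,.213],[180,0,-96.1])
```

```text
[0.5716 0.2107 0.291 ] [-179.9432   -0.0219  -95.8863] 0.06017204193896513
(np.float64(210.64881705315972), np.float64(321.4944529274352)) (np.float64(243.2772817888031), np.float64(320.3466266971827))
shift [0.0001 0.0007 0.078 ] turn [-0.001  -0.0004  0.0037] rows>= 1.5599882312216051
```

View pics/w8.png

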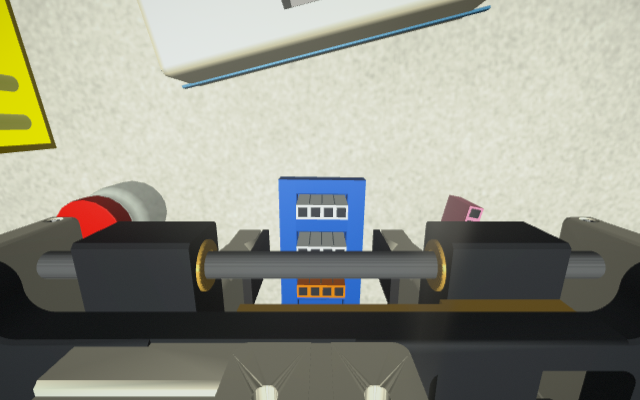

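The end white strip shows at (322,212), and the prediction is (321,211). The orange strip is at (321,291), two pockets away. I descend and close.

>>> carry_out:
  moves: "0.06 0 0.0007 0.03 0 0 0.004;0.06 0 0.0007 0.055 0 0 0.004;0.06 0 0.0007 0.07 0 0 0.004;0.06 0 0.0007 0.078 0 0 0.004;0.06 0 0.0007 0.078 0 0 0.004;0.045 0 0.0007 0.078 0 0 0.004;0.035 0 0.0007 0.078 0 0 0.004;0.035 0 0.0007 0.078 0 0 0.004;0.035 0 0.0007 0.078 0 0 0.004;0.035 0 0.0007 0.078 0 0 0.004"

```text
clock: 16.3
tool_pos: [0.5713, 0.2109, 0.2142]
orientation: [-179.9, 0.1, -96.3]
force: [-1.1, 1.2, 6.5]
opening: 0.0414
```

>>> carry_out:
  moves: "0.035 0 0 -0.01 0 0 0;0.035 0 0 -0.03 0 0 0;0.035 0 0 -0.06 0 0 0;0.035 0 0 -0.1 0 0 0;0.035 0 0 -0.13 0 0 0;0.035 0 0 -0.13 0 0 0"

```text
clock: 16.9
tool_pos: [0.5719, 0.2112, 0.349]
orientation: [-179.5, 0.3, -96.3]
force: [0.5, 0.1, -0.9]
opening: 0.0418
```

```bash
cat >> h.py <<'E'
G=np.array([.5782,-.1235]); YAW=7.6
def L(x,y):
    c,s=np.cos(np.radians(YAW)),np.sin(np.radians(YAW)); return G+np.array([c*x-s*y,s*x+c*y])
E
python3 - <<'E'
from h import *
p=ctrl.snapshot("scene"); save(p,"s9",(280,170,400,290),5)
print(pose()[2]["tool_pos"],pose()[2]["opening"])
t=L(0,.026); print(t)
go([*t,.345],[180,0,YAW-90])
E
```

```text
[0.5712 0.2109 0.3463] 0.04138486472167624
[ 0.5748 -0.0977]
shift [ 0.3063 -0.0376  0.0004] turn [-0.0054  0.0031 -0.2434] rows>= 6.172796127714226
```

View pics/s9.png

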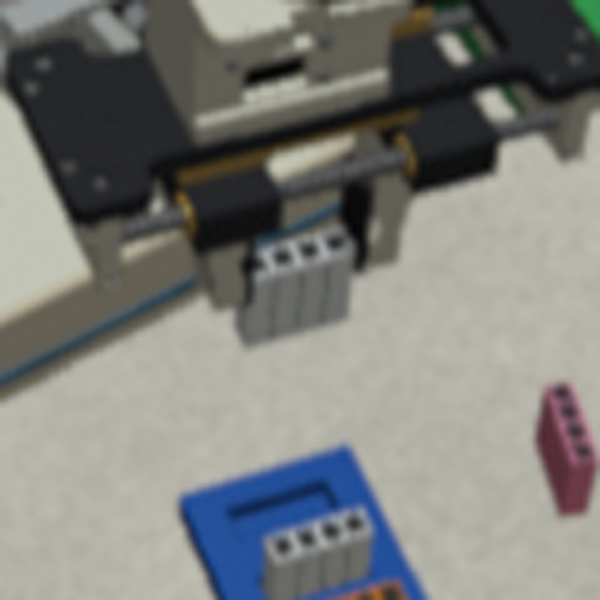

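>>> carry_out:
  moves: "0.035 0.306 -0.0376 0 -0.005 0.003 -0.243;0.035 0.306 -0.0376 0 -0.005 0.003 -0.243;0.035 0.306 -0.0376 0 -0.005 0.003 -0.243;0.035 0.306 -0.0376 0 -0.005 0.003 -0.243;0.035 0.306 -0.0376 0 -0.005 0.003 -0.243;0.035 0.306 -0.0376 0 -0.005 0.003 -0.243;0.035 0.306 -0.0376 0 -0.005 0.003 -0.243;0.035 0.306 -0.0376 0 -0.005 0.003 -0.243;0.035 0.306 -0.0376 0 -0.005 0.003 -0.243;0.035 0.306 -0.0376 0 -0.005 0.003 -0.243"

```text
clock: 17.95
tool_pos: [0.5744, -0.0966, 0.3429]
orientation: [179.7, -0.1, -82.4]
force: [0.2, -0.2, -0.1]
opening: 0.0416
```

Run:
```python
from h import *
p=ctrl.snapshot("scene"); save(p,"s10",(220,70,340,180),6)
w=ctrl.snapshot("wrist"); save(w,"w10")
print(pose()[2]["tool_pos"],pose()[2]["orientation"],pose()[2]["opening"])
t=L(0,.026)
go([*t,.30],[180,0,YAW-90])
go([*t,.269],[180,0,YAW-90])
P,R,o=pose()
for X in ((.0225,.026),(-.0225,.026)): print(proj(p,[*L(*X),.080]))
```

```text
[ 0.5745 -0.0964  0.3431] [179.7563  -0.1306 -82.3356] 0.0415324979832195
shift [ 0.0013 -0.0003  0.0431] turn [ 0.0043 -0.0023  0.0011] rows>= 0.8625793506231771
shift [ 0.0012 -0.0004  0.0741] turn [ 0.0043 -0.0023  0.0011] rows>= 1.4823983602175197
(np.float64(164.859187323317), np.float64(266.61124925232923))
(np.float64(157.9542335246456), np.float64(282.6842187600093))
```

View pics/s10.png

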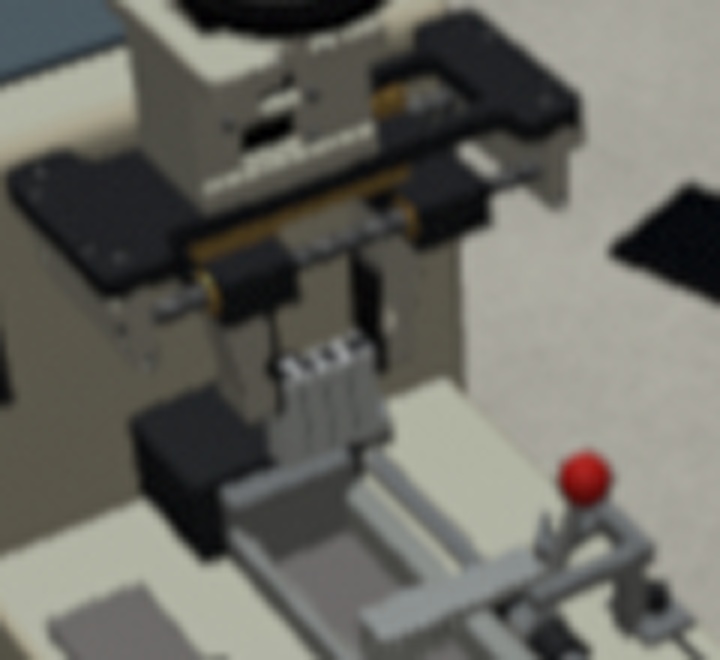

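View pics/w10.png

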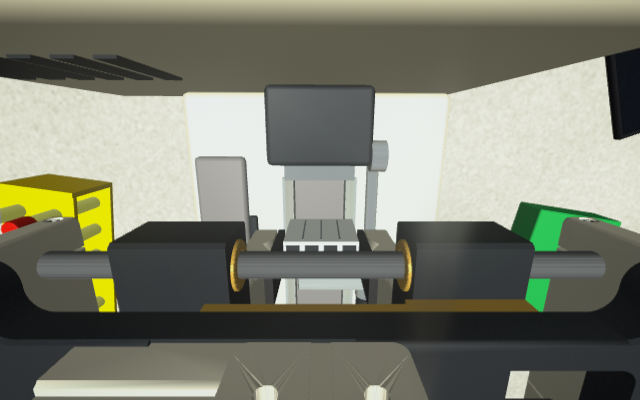

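Strip (285-358) and track (285-355) are both centred near column 320, so I lower it slowly.

>>> carry_out:
  moves: "0.035 0.0012 -0.0004 0.02 0.004 -0.002 0.001;0.035 0.0012 -0.0004 0.04 0.004 -0.002 0.001;0.035 0.0012 -0.0004 0.05 0.004 -0.002 0.001;0.035 0.0012 -0.0004 0.057 0.004 -0.002 0.001;0.035 0.0012 -0.0004 0.063 0.004 -0.002 0.001;0.035 0.0012 -0.0004 0.063 0.004 -0.002 0.001"

```text
clock: 18.65
tool_pos: [0.5747, -0.0987, 0.2798]
orientation: [180.0, -0.0, -82.5]
force: [-0.6, 0.6, 0.8]
opening: 0.0415
```

>>> carry_out:
  moves: "0.035 0 0 0.003 0 0 0;0.035 0 0 0.006 0 0 0;0.035 0 0 0.008 0 0 0;0.035 0 0 0.0095 0 0 0;0.035 0 0 0.0095 0 0 0"

```text
clock: 19.15
tool_pos: [0.5747, -0.0989, 0.2706]
orientation: [180.0, -0.0, -82.5]
force: [-0.5, -0.3, 0.0]
opening: 0.0417
```

>>> carry_out:
  moves: "0.035 0 0 0.001 0 0 0;0.035 0 0 0.0015 0 0 0;0.035 0 0 0.0015 0 0 0"

```text
clock: 19.45
tool_pos: [0.5747, -0.0989, 0.2692]
orientation: [-180.0, -0.0, -82.5]
force: [-0.6, -0.4, -0.3]
opening: 0.0413
```

>>> carry_out:
  moves: "0.035 0 0 0.0006 0 0 0;0.035 0 0 0.001 0 0 0;0.035 0 0 0.001 0 0 0"

```text
clock: 19.75
tool_pos: [0.5747, -0.0989, 0.2683]
orientation: [180.0, -0.0, -82.5]
force: [-0.3, -0.4, 0.9]
opening: 0.0414
```

>>> carry_out:
  moves: "0.035 0 0 0.0007 0 0 0;0.035 0 0 0.0007 0 0 0"

```text
clock: 19.95
tool_pos: [0.5747, -0.0989, 0.2682]
orientation: [-180.0, -0.0, -82.5]
force: [-2.7, 1.1, 5.9]
opening: 0.0413
```

Floor contact (5.9 N). I release and rise.

>>> carry_out:
  moves: "0.044 0 0 0 0 0 0;0.05 0 0 0 0 0 0;0.056 0 0 0 0 0 0;0.06 0 0 -0.005 0 0 0;0.06 0 0 -0.02 0 0 0;0.06 0 0 -0.05 0 0 0;0.06 0 0 -0.08 0 0 0;0.06 0 0 -0.08 0 0 0"

```text
clock: 20.75
tool_pos: [0.5761, -0.0989, 0.3523]
orientation: [-179.6, -0.1, -82.4]
force: [0.1, -0.3, 0.2]
opening: 0.0603
```

Run:
```python
from h import *
p=ctrl.snapshot("scene"); save(p,"s11",(220,90,340,180),6)
w=ctrl.snapshot("wrist"); save(w,"w11",(240,60,400,320),2.3)
print(pose()[2]["tool_pos"],pose()[2]["force"])
go([.5748,.247,.29],[180,0,-96.1])
```

```text
[ 0.5748 -0.0988  0.3484] [ 0.3068 -0.5217 -1.1373]
shift [-0.3429 -0.0451  0.0585] turn [-0.002   0.0001  0.2374] rows>= 7.0144518774065405
```

View pics/s11.png

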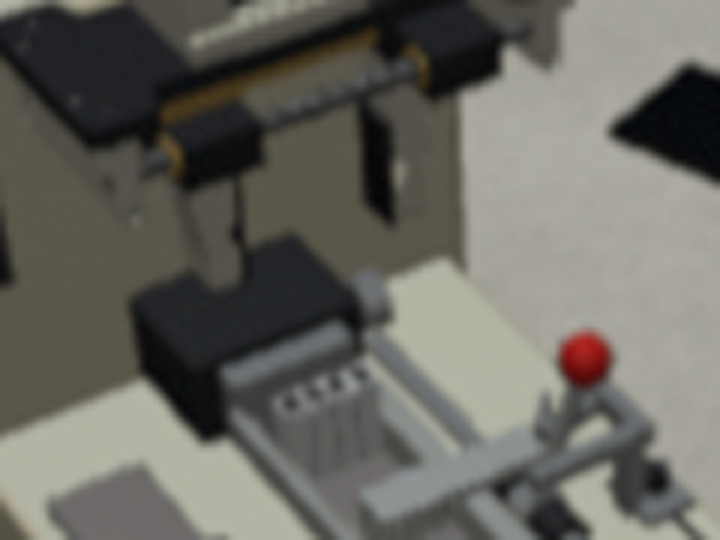

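View pics/w11.png

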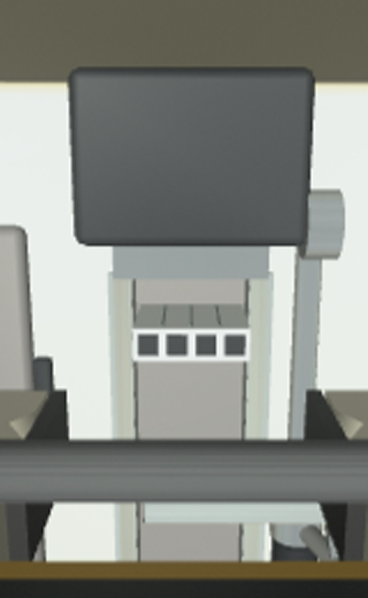

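Strip 1 stands square and upright in the track: scene crop (325,390), still in front of the parked follower. Next is the second white strip, in the middle pocket between the emptied one and the orange one.

>>> carry_out:
  moves: "0.06 -0.343 -0.0451 0 -0.002 0 0.237;0.06 -0.343 -0.0451 0 -0.002 0 0.237;0.06 -0.343 -0.0451 0 -0.002 0 0.237;0.06 -0.343 -0.0451 0 -0.002 0 0.237;0.06 -0.343 -0.0451 0 -0.002 0 0.237;0.06 -0.343 -0.0451 0 -0.002 0 0.237;0.06 -0.343 -0.0451 0.0585 -0.002 0 0.237;0.06 -0.343 -0.0451 0.0585 -0.002 0 0.237;0.06 -0.343 -0.0451 0.0585 -0.002 0 0.237;0.06 -0.343 -0.0451 0.0585 -0.002 0 0.237;0.06 -0.343 -0.0451 0.0585 -0.002 0 0.237"

```text
clock: 21.95
tool_pos: [0.5749, 0.2465, 0.2894]
orientation: [179.9, -0.0, -96.1]
force: [-0.7, -0.5, 0.3]
opening: 0.0599
```

Run:
```python
from h import *
p=ctrl.snapshot("wrist"); save(p,"w12",(240,160,400,320),4)
P,R,o=pose(); print(P,o["orientation"],o["opening"])
print(proj(p,[.5748,.2470,.046]))
go([.5748,.2470,.213],[180,0,-96.1])
```

```text
[0.575  0.2463 0.2898] [179.9435   0.0049 -96.1157] 0.06014820804119795
(np.float64(211.91340493144668), np.float64(320.09908506056064))
shift [-0.0006  0.0002  0.0768] turn [ 0.001   0.0001 -0.0003] rows>= 1.535722455137255
```

View pics/w12.png

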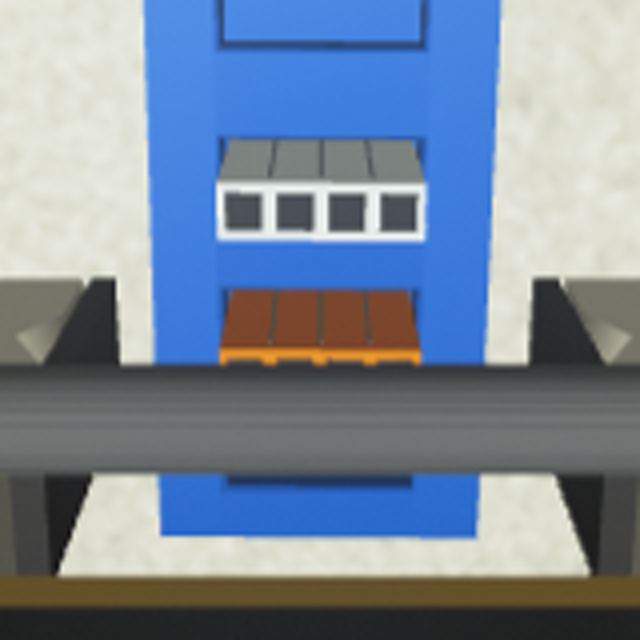

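The white strip is at (320,212.5), matching the prediction of (320,212). Grasp.

>>> carry_out:
  moves: "0.06 -0.0006 0.0002 0.03 0.001 0 0;0.06 -0.0006 0.0002 0.055 0.001 0 0;0.06 -0.0006 0.0002 0.07 0.001 0 0;0.06 -0.0006 0.0002 0.077 0.001 0 0;0.06 -0.0006 0.0002 0.077 0.001 0 0;0.045 -0.0006 0.0002 0.077 0.001 0 0;0.035 -0.0006 0.0002 0.077 0.001 0 0;0.035 -0.0006 0.0002 0.077 0.001 0 0;0.035 -0.0006 0.0002 0.077 0.001 0 0;0.035 -0.0006 0.0002 0.077 0.001 0 0"

```text
clock: 23.0
tool_pos: [0.5746, 0.2479, 0.2129]
orientation: [-180.0, 0.0, -96.0]
force: [-1.6, -0.4, 5.5]
opening: 0.0414
```

>>> carry_out:
  moves: "0.035 0 0 -0.01 0 0 0;0.035 0 0 -0.03 0 0 0;0.035 0 0 -0.06 0 0 0;0.035 0 0 -0.1 0 0 0;0.035 0 0 -0.13 0 0 0;0.035 0 0 -0.13 0 0 0"

```text
clock: 23.6
tool_pos: [0.5754, 0.2483, 0.3477]
orientation: [-179.7, 0.3, -96.0]
force: [-0.1, 0.8, -0.7]
opening: 0.0415
```

Run:
```python
from h import *
p=ctrl.snapshot("scene"); save(p,"s13",(280,170,400,290),4)
print(pose()[2]["tool_pos"],pose()[2]["opening"])
t=L(0,.050); print(t)
go([*t,.345],[180,0,YAW-90])
```

```text
[0.5748 0.248  0.345 ] 0.041325493592728135
[ 0.5716 -0.0739]
shift [ 0.3205 -0.0308 -0.0008] turn [-0.003   0.0027 -0.2384] rows>= 6.438628669419799
```

View pics/s13.png

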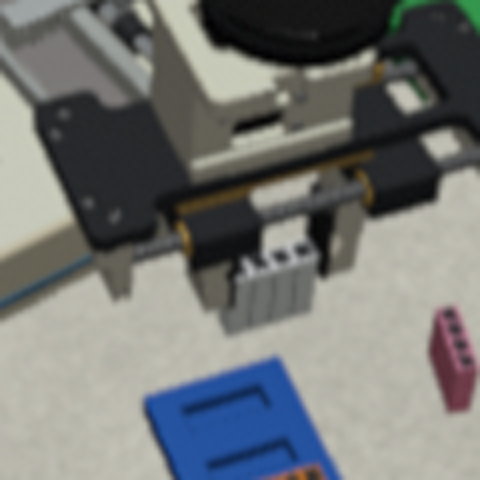

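>>> carry_out:
  moves: "0.035 0.3205 -0.0308 0 -0.003 0.003 -0.238;0.035 0.3205 -0.0308 0 -0.003 0.003 -0.238;0.035 0.3205 -0.0308 0 -0.003 0.003 -0.238;0.035 0.3205 -0.0308 0 -0.003 0.003 -0.238;0.035 0.3205 -0.0308 0 -0.003 0.003 -0.238;0.035 0.3205 -0.0308 0 -0.003 0.003 -0.238;0.035 0.3205 -0.0308 0 -0.003 0.003 -0.238;0.035 0.3205 -0.0308 0 -0.003 0.003 -0.238;0.035 0.3205 -0.0308 0 -0.003 0.003 -0.238;0.035 0.3205 -0.0308 0 -0.003 0.003 -0.238"

```text
clock: 24.65
tool_pos: [0.5711, -0.0737, 0.3416]
orientation: [179.7, -0.2, -82.4]
force: [0.0, -0.0, 0.2]
opening: 0.0416
```

Run:
```python
from h import *
p=ctrl.snapshot("scene"); save(p,"s14",(220,70,340,180),6)
w=ctrl.snapshot("wrist"); save(w,"w14",(240,60,400,320),2.3)
t=L(0,.050)
go([*t,.269],[180,0,YAW-90])
print(pose()[0])
```

```text
shift [ 0.0005 -0.0006  0.0728] turn [ 0.0048 -0.0029  0.0007] rows>= 1.4565161709521384
[ 0.5712 -0.0733  0.3418]
```

View pics/w14.png

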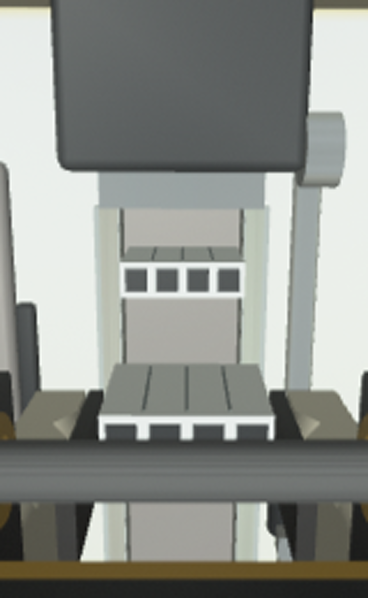

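View pics/s14.png

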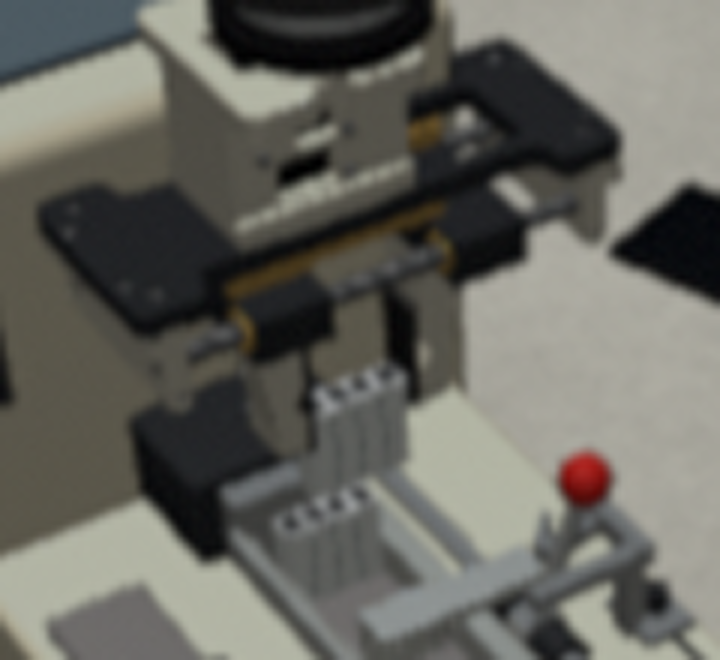

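>>> carry_out:
  moves: "0.035 0.0005 -0.0012 0.02 0.005 -0.003 0.001;0.035 0.0005 -0.0012 0.04 0.005 -0.003 0.001;0.035 0.0005 -0.0012 0.05 0.005 -0.003 0.001;0.035 0.0005 -0.0012 0.057 0.005 -0.003 0.001;0.035 0.0005 -0.0012 0.063 0.005 -0.003 0.001;0.035 0.0005 -0.0012 0.063 0.005 -0.003 0.001"

```text
clock: 25.35
tool_pos: [0.5722, -0.0746, 0.2786]
orientation: [180.0, 0.0, -82.5]
force: [0.1, 0.2, -0.4]
opening: 0.0417
```

>>> carry_out:
  moves: "0.035 0 0 0.003 0 0 0;0.035 0 0 0.006 0 0 0;0.035 0 0 0.008 0 0 0;0.035 0 0 0.009 0 0 0;0.035 0 0 0.009 0 0 0"

```text
clock: 25.85
tool_pos: [0.5722, -0.0749, 0.27]
orientation: [-180.0, -0.0, -82.5]
force: [1.1, 0.3, 0.5]
opening: 0.0419
```

>>> carry_out:
  moves: "0.035 0 0 0.001 0 0 0;0.035 0 0 0.002 0 0 0;0.035 0 0 0.002 0 0 0"

```text
clock: 26.15
tool_pos: [0.5722, -0.0748, 0.2679]
orientation: [-180.0, 0.0, -82.5]
force: [0.4, 0.1, -0.1]
opening: 0.0411
```

>>> carry_out:
  moves: "0.035 0 0 0.0006 0 0 0;0.035 0 0 0.001 0 0 0;0.035 0 0 0.001 0 0 0"

```text
clock: 26.45
tool_pos: [0.5722, -0.0748, 0.267]
orientation: [-180.0, 0.0, -82.5]
force: [0.2, -0.1, -0.6]
opening: 0.0415
```

>>> carry_out:
  moves: "0.035 0 0 0.0006 0 0 0;0.035 0 0 0.0006 0 0 0"

```text
clock: 26.65
tool_pos: [0.5722, -0.0748, 0.2669]
orientation: [-180.0, -0.0, -82.5]
force: [-1.3, 0.0, 4.7]
opening: 0.041
```

Floor contact again. I release and rise.

>>> carry_out:
  moves: "0.044 0 0 0 0 0 0;0.05 0 0 0 0 0 0;0.056 0 0 0 0 0 0;0.06 0 0 -0.005 0 0 0;0.06 0 0 -0.02 0 0 0;0.06 0 0 -0.05 0 0 0;0.06 0 0 -0.08 0 0 0;0.06 0 0 -0.11 0 0 0;0.06 0 0 -0.11 0 0 0"

```text
clock: 27.55
tool_pos: [0.5733, -0.0749, 0.3815]
orientation: [-179.5, -0.0, -82.4]
force: [0.5, 0.2, -0.3]
opening: 0.0599
```

Run:
```python
from h import *
p=ctrl.snapshot("scene"); save(p,"s15",(220,90,340,180),6)
w=ctrl.snapshot("wrist"); save(w,"w15",(240,60,400,320),2.3)
print(pose()[2]["tool_pos"],pose()[2]["force"])
R=Ro.from_euler('xyz',[170.22,-.07,7.62],degrees=True)
T=np.array([.4908,.0016,.3012]); z=R.apply([0,0,1])
go(T-.07*z,R); go(T,R)
```

```text
[ 0.5721 -0.0748  0.3774] [0.4501 0.7081 0.1962]
shift [-0.0982  0.0707  0.007 ] turn [-0.1353  0.1334 -1.5687] rows>= 10.539982938606274
shift [-0.0863  0.0708  0.076 ] turn [-0.1353  0.1334 -1.5687] rows>= 10.539982938606274
```

View pics/s15.png

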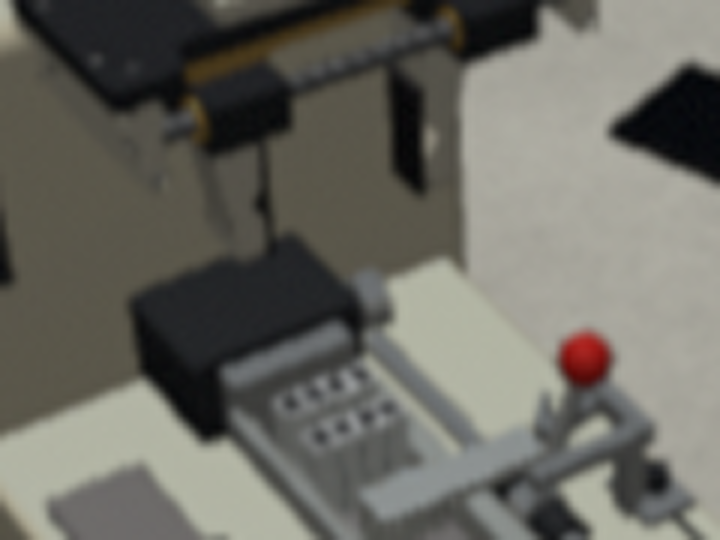

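View pics/w15.png

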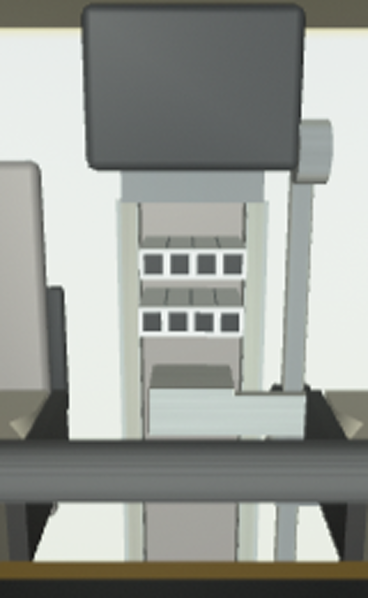

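Both strips stand square and upright, and the follower is still parked. Back to the knob, in the same pose as at release.

>>> carry_out:
  moves: "0.06 -0.098 0.0707 0.007 -0.1353 0.1334 -1.5687;0.06 -0.098 0.0707 0.007 -0.1353 0.1334 -1.5687;0.06 -0.098 0.0707 0.007 -0.1353 0.1334 -1.5687;0.06 -0.098 0.0707 0.007 -0.1353 0.1334 -1.5687;0.06 -0.098 0.0707 0.007 -0.1353 0.1334 -1.5687;0.06 -0.098 0.0707 0.007 -0.1353 0.1334 -1.5687;0.06 -0.098 0.0707 0.007 -0.1353 0.1334 -1.5687;0.06 -0.098 0.0707 0.007 -0.1353 0.1334 -1.5687;0.06 -0.098 0.0707 0.007 -0.1353 0.1334 -1.5687;0.06 -0.098 0.0707 0.007 -0.1353 0.1334 -1.5687;0.06 -0.098 0.0707 0.007 -0.1353 0.1334 -1.5687;0.06 -0.098 0.0707 0.007 -0.1353 0.1334 -1.5687"

```text
clock: 28.85
tool_pos: [0.4888, 0.013, 0.3683]
orientation: [170.2, 0.2, 7.7]
force: [-0.4, 0.2, 0.6]
opening: 0.0599
```

Run:
```python
from h import *
R=Ro.from_euler('xyz',[170.22,-.07,7.62],degrees=True)
T=np.array([.4908,.0016,.3012])
print(pose()[2]["tool_pos"],pose()[2]["orientation"])
go(T,R)
```

```text
[0.4888 0.013  0.3683] [170.1644   0.168    7.693 ]
shift [ 0.0007 -0.      0.0681] turn [0.001  0.0039 0.002 ] rows>= 1.3624258854962774
```

>>> carry_out:
  moves: "0.06 0.0007 0 0.02 0.001 0.004 0.002;0.06 0.0007 0 0.045 0.001 0.004 0.002;0.06 0.0007 0 0.06 0.001 0.004 0.002;0.06 0.0007 0 0.068 0.001 0.004 0.002;0.06 0.0007 0 0.068 0.001 0.004 0.002;0.03 0.0007 0 0.068 0.001 0.004 0.002;0.015 0.0007 0 0.068 0.001 0.004 0.002;0.01 0.0007 0 0.068 0.001 0.004 0.002;0.01 0.0007 0 0.068 0.001 0.004 0.002;0.01 0.0007 0 0.068 0.001 0.004 0.002;0.01 0.0007 0 0.068 0.001 0.004 0.002"

```text
clock: 29.95
tool_pos: [0.4914, 0.0018, 0.3026]
orientation: [170.3, -0.2, 7.5]
force: [-1.3, 0.6, 2.2]
opening: 0.0201
```

>>> carry_out:
  moves: "0.01 0 -0.001 -0.0002 0 0 0;0.01 0 -0.002 -0.0003 0 0 0;0.01 0 -0.003 -0.0005 0 0 0;0.01 0 -0.0036 -0.0006 0 0 0;0.01 0 -0.0036 -0.0006 0 0 0"

```text
clock: 30.45
tool_pos: [0.4907, 0.0046, 0.3023]
orientation: [170.2, -0.1, 7.5]
force: [2.5, -6.8, 0.8]
opening: 0.0201
```

>>> carry_out:
  moves: "0.01 0 -0.0007 -0.0001 0 0 0;0.01 0 -0.0014 -0.0002 0 0 0;0.01 0 -0.0014 -0.0002 0 0 0"

```text
clock: 30.75
tool_pos: [0.4904, 0.006, 0.3023]
orientation: [170.2, -0.1, 7.5]
force: [1.5, -6.0, 0.5]
opening: 0.0201
```

>>> carry_out:
  moves: "0.01 0 -0.0005 -0.0001 0 0 0;0.01 0 -0.001 -0.0002 0 0 0;0.01 0 -0.001 -0.0002 0 0 0"

```text
clock: 31.05
tool_pos: [0.4903, 0.0067, 0.3022]
orientation: [170.1, -0.1, 7.5]
force: [2.0, -10.1, -0.1]
opening: 0.0202
```

At the stop with about 3 N extra. I swing the lever upright along the reverse arc.

>>> carry_out:
  moves: "0.01 0.0021 0.0001 -0.0008 0 0 0;0.01 0.0043 0.0003 -0.0015 0 0 0;0.01 0.0075 0.0004 -0.0024 0 0 0;0.01 0.0109 0.0005 -0.0031 0 0 0"

```text
clock: 31.45
tool_pos: [0.5004, 0.008, 0.305]
orientation: [170.1, 0.0, 7.5]
force: [-1.7, -7.3, 0.3]
opening: 0.02
```

>>> carry_out:
  moves: "0.01 0.0033 0.0001 -0.0006 0 0 0;0.01 0.0067 0.0002 -0.0011 0 0 0;0.01 0.0101 0.0003 -0.0013 0 0 0;0.01 0.0132 0.0003 -0.0014 0 0 0;0.01 0.0132 0.0003 -0.0014 0 0 0"

```text
clock: 31.95
tool_pos: [0.514, 0.0098, 0.3066]
orientation: [170.1, -0.0, 7.5]
force: [0.3, -7.3, 0.4]
opening: 0.0202
```

>>> carry_out:
  moves: "0.01 0 0.0012 0.0002 0 0 0;0.01 0 0.0030 0.0005 0 0 0;0.01 0 0.0049 0.0008 0 0 0;0.01 0 0.0074 0.0013 0 0 0;0.01 0 0.0099 0.0017 0 0 0;0.01 0 0.0123 0.0021 0 0 0;0.01 0 0.0148 0.0025 0 0 0;0.01 0 0.0172 0.0030 0 0 0;0.01 0 0.0197 0.0034 0 0 0;0.01 0 0.0222 0.0038 0 0 0;0.01 0 0.0246 0.0042 0 0 0;0.01 0 0.0271 0.0046 0 0 0;0.01 0 0.0296 0.0051 0 0 0;0.01 0 0.0320 0.0055 0 0 0;0.01 0 0.0345 0.0059 0 0 0;0.01 0 0.0370 0.0063 0 0 0;0.01 0 0.0394 0.0068 0 0 0;0.01 0 0.0419 0.0072 0 0 0;0.01 0 0.0434 0.0074 0 0 0;0.01 0 0.0434 0.0074 0 0 0"

```text
clock: 33.95
tool_pos: [0.5195, -0.0338, 0.3066]
orientation: [170.2, -0.0, 7.5]
force: [-0.9, -6.1, 0.3]
opening: 0.0202
```

Run:
```python
from h import *
p=ctrl.snapshot("scene"); save(p,"s17",(220,90,340,180),6)
print(pose()[2]["tool_pos"],pose()[2]["force"])
```

```text
[ 0.5195 -0.0338  0.3066] [-0.7907 -6.4373 -0.0353]
```

View pics/s17.png

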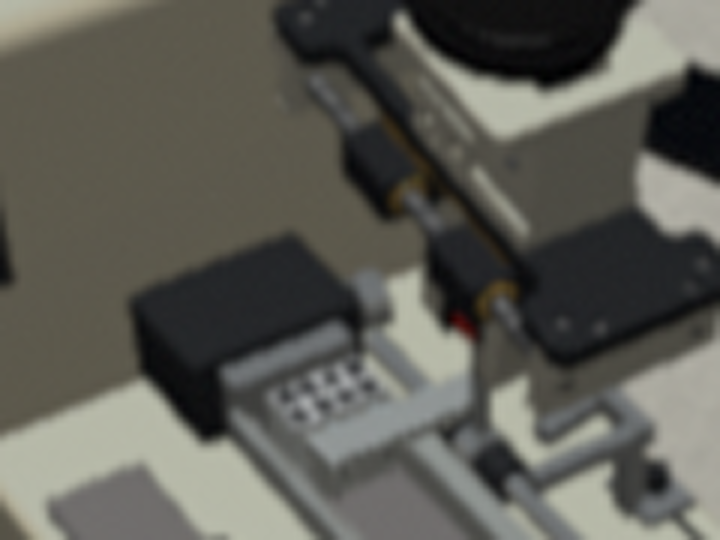

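The strips are upright and being pushed together, with about 15 mm left.

>>> carry_out:
  moves: "0.01 0 0.0015 0.0003 0 0 0;0.01 0 0.0030 0.0005 0 0 0;0.01 0 0.0045 0.0008 0 0 0;0.01 0 0.0060 0.0010 0 0 0;0.01 0 0.0075 0.0013 0 0 0;0.01 0 0.0090 0.0015 0 0 0;0.01 0 0.0105 0.0018 0 0 0;0.01 0 0.0118 0.0020 0 0 0;0.01 0 0.0118 0.0020 0 0 0"

```text
clock: 34.9
tool_pos: [0.5211, -0.0456, 0.3067]
orientation: [170.2, -0.0, 7.5]
force: [-0.3, -5.5, 0.4]
opening: 0.0202
```

>>> carry_out:
  moves: "0.01 0 0.001 0.0002 0 0 0;0.01 0 0.002 0.0003 0 0 0;0.01 0 0.002 0.0003 0 0 0"

```text
clock: 35.2
tool_pos: [0.5215, -0.0473, 0.3067]
orientation: [170.2, -0.1, 7.5]
force: [-1.0, -4.8, -0.6]
opening: 0.0201
```

>>> carry_out:
  moves: "0.01 0 0.001 0.0002 0 0 0;0.01 0 0.0015 0.0003 0 0 0;0.01 0 0.0015 0.0003 0 0 0"

```text
clock: 35.5
tool_pos: [0.5222, -0.0479, 0.3068]
orientation: [170.3, -0.2, 7.5]
force: [-2.4, 1.3, -1.8]
opening: 0.0202
```

>>> carry_out:
  moves: "0.01 0 0.0006 0.0001 0 0 0;0.01 0 0.0010 0.0002 0 0 0;0.01 0 0.0010 0.0002 0 0 0"

```text
clock: 35.8
tool_pos: [0.5224, -0.0484, 0.3068]
orientation: [170.3, -0.2, 7.6]
force: [-2.2, 6.7, -2.0]
opening: 0.0202
```

Closed on the strips. I ease off to zero hand force, then open and rise.

>>> carry_out:
  moves: "0.01 0 -0.0011 -0.0002 0 0 0;0.01 0 -0.0011 -0.0002 0 0 0"

```text
clock: 36.0
tool_pos: [0.5222, -0.0478, 0.3068]
orientation: [170.3, -0.2, 7.6]
force: [-1.8, 2.7, -4.5]
opening: 0.0199
```

>>> carry_out:
  moves: "0.024 0 0 0 0 0 0;0.03 0 0 0 0 0 0;0.045 0 0 0 0 0 0;0.06 0 0 0 0 0 0;0.06 0 0 0 0 0 0;0.06 0 0 0 0 0 0"

```text
clock: 36.6
tool_pos: [0.5224, -0.0481, 0.3072]
orientation: [170.3, -0.2, 7.5]
force: [-0.6, 0.7, 0.4]
opening: 0.0567
```

Run:
```python
from h import *
P,R,o=pose(); print(P,o["force"],o["opening"])
print(R.inv().apply([0,0,.1]))
```

```text
[ 0.5224 -0.0481  0.3072] [-0.5542  0.7291  0.3946] 0.05666887478486031
[ 0.0004  0.0169 -0.0986]
```

Straight retreat, then a check from above.

>>> carry_out:
  moves: "0.06 0 0 -0.01 0 0 0;0.06 0 0 -0.03 0 0 0;0.06 0 0 -0.06 0 0 0;0.06 0 0 -0.085 0 0 0;0.06 -0.02 0 -0.085 0.17 0 0;0.06 -0.02 0 -0.085 0.17 0 0;0.06 -0.02 0 -0.085 0.17 0 0;0.06 -0.02 0 -0.085 0.17 0 0"

```text
clock: 37.4
tool_pos: [0.5005, -0.0368, 0.3909]
orientation: [179.9, -0.2, 7.5]
force: [0.0, 0.3, -0.7]
opening: 0.0598
```

Run:
```python
from h import *
p=ctrl.snapshot("scene"); save(p,"s18",(220,90,340,180),6); save(p,"s18t",(280,230,400,350),4)
w=ctrl.snapshot("wrist"); save(w,"w18",(210,20,530,220),2.5); np.save("w18.npy",w,allow_pickle=True)
print(pose()[2]["tool_pos"],pose()[2]["force"],pose()[2]["clock"])
for l,z in (("knob",.146),("plate",.06),("strip_a",.06)):
    print(l,[(m["at"],round(m["confidence"],2),atz(w,m["at"],z)) for m in ctrl.mark_of(w,l)[:3]])
print("expected knob at .020",L(-.045,.054))
```

```text
[ 0.5004 -0.0365  0.3903] [-0.206  -0.3417  0.3161] 37.5
knob [([186.7, 372.6], 0.94, array([ 0.5269, -0.075 ,  0.146 ]))]
plate []
strip_a [([126.4, 394.9], 0.96, array([ 0.5774, -0.1047,  0.06  ])), ([129.3, 404.3], 0.67, array([ 0.5758, -0.115 ,  0.06  ]))]
expected knob at .020 [ 0.5265 -0.0759]
```

View pics/s18.png

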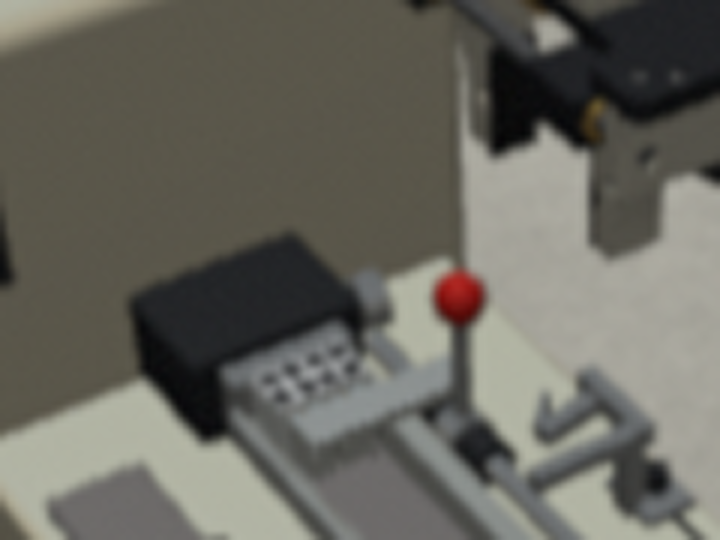

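View pics/w18.png

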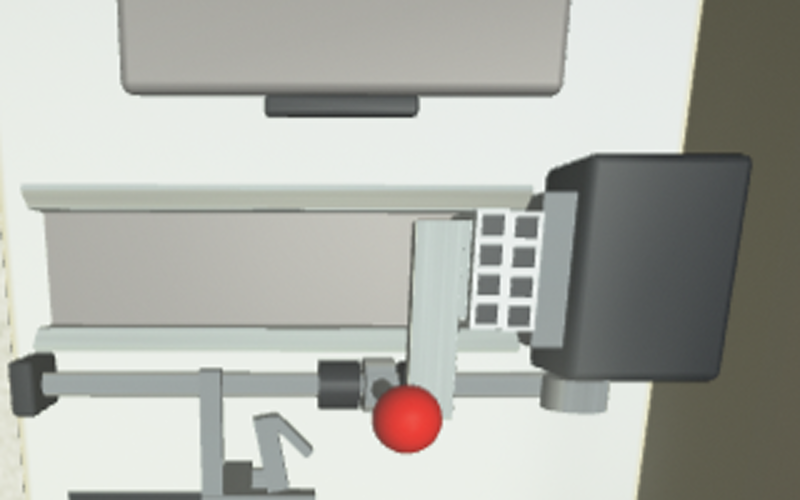

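View pics/s18t.png

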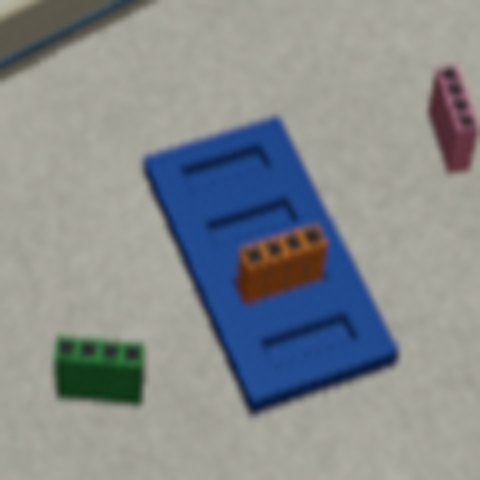

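Strips are pressed between plate and gate (crop 470-545), the knob is within 1 mm of where it should be for travel 0.020 with the lever upright, and the orange strip is untouched. Handing in.

```bash
python3 -c "
from h import *
print(ctrl.close_job())"
```

```text
the job is handed in; nothing more can be done
None
```

The track is reloaded and the job was handed in at about 37.5 s of the 72 s allowed. No verdict is reported, so the outcome below rests on my own checks.

**What I did:**
- I drew the follower back by its knob and felt the stop at about 78 mm of travel, with about 12 N on it beyond the spring. I then laid the lever into the catch (it parked at about 74 mm) and let go.
- I lowered both white strips into the track until they touched the floor, at about 6 N and 5 N.
- I drew the follower back to the stop, swung the lever upright and eased it forward by hand until it pressed the strips against the gate. My hand pressed up to about 7 N beyond the spring, then I eased off and let go.

**Last checks, from the wrist and scene pictures:**
- Both strips stand upright and square, pressed between the plate and the gate.
- The knob is within 1 mm of where it belongs for a travel of 0.020 m with the lever upright.
- The orange strip is still upright in its pocket, and the gripper is clear of everything.
- **Not measured:** the follower's force on the strips can't be read directly; I inferred it from the spring and the closed position. I did not re-measure the reagent bottle, specimen jar and timer at the end, but the arm was never commanded near them.
- **Disagreements:** nothing failed. The networks missed the plate in the wrist views and gave a false gate location once. I did not use either; I measured those from the pixels instead.

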